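# Put four workshop tools back on their shadow boards

### The job

Put the sanding block, the white tub, the felt pen and the try square away: lay each one flat on the plywood shadow board that shows its own silhouette, neatly covering the painted shape, with the try square's stock and blade on the stock and blade of its L. The tub stands upright. Let go of everything at the end.

Things in the scene. Friction and masses are not known exactly. Their poses are not given: they have to be found in the camera images.
- sanding_block: brown cork sanding block, 60 (x) x 101 (y) x 32 (z) mm, lying flat. Origin: centre of its underside, z up, y along its length. Either way round is the same. Mass 0.04 to 0.09 kg.
- white_tub: empty round white plastic tub, 54 mm across at the rim, 44 mm at the foot, 37 mm tall, open at the top, standing. Origin: centre of its foot, z up. Round: its yaw does not matter. Light, 30 g.
- felt_pen: capped felt pen, grey and black, lying flat and not rolling, 12 (x) x 137 (y) x 13 (z) mm. Origin: middle of its underside, z up, y along its length. It may lie either way round. 20 g.
- try_square: small try square lying flat: dark wooden stock 30 (x) x 76 (y) x 14 (z) mm centred at x = -59, y = 0 mm, and a thin steel blade (2 mm thick, 24 mm wide, 5 mm clear of the surface) running from the stock along +x at y = -25 mm to x = +74 mm. Overall 148 x 75 mm. Origin: centre of the overall rectangle, at the underside of the stock; z up. Grip it by the stock, across its 30 mm. Mass 0.09 to 0.18 kg.
- try_square_tip (a point): free end of the try square's blade, at (74, -25, 0) mm in its frame
- block_board: fixed flat plywood shadow board, 90 x 130 mm and 6 mm thick, on the table, with a dark painted silhouette of the sanding block: a broad rectangle 62 x 103 mm. Origin: centre of its underside (the silhouette is on the top face, 6 mm higher); z up; y along the rectangle's length. The block belongs with its origin over the board's, y axes parallel, either way round.
- tub_board: fixed flat plywood shadow board, 90 x 90 mm and 6 mm thick, on the table, with a dark painted silhouette of the tub: a disc 56 mm across. Origin: centre of its underside (the silhouette is on the top face, 6 mm higher); z up; the tub belongs with its origin over the board's.
- pen_board: fixed flat plywood shadow board, 44 x 150 mm and 6 mm thick, on the table, with a dark painted silhouette of the pen: a slim bar 14 x 139 mm with round ends. Origin: centre of its underside (the silhouette is on the top face, 6 mm higher); z up; y along the bar. The pen belongs with its origin over the board's, y axes parallel, either way round.
- square_board: fixed flat plywood shadow board, 168 x 98 mm and 6 mm thick, on the table, with a dark painted silhouette of the try square: an L of stock and blade. Origin: centre of its underside (the silhouette is on the top face, 6 mm higher); z up; axes as on the try square: the stock's silhouette is centred at x = -59, y = 0 mm, the blade's runs along +x at y = -25 mm. The square belongs with its origin over the board's and its axes the same way round (not turned end for end).
- square_board_tip (a point): end of the blade in the painted L, at (74, -25, 6) mm in the board's frame

How it is judged:
By the outcome, as a careful person would: the job done as asked, in the order asked, and still so for the second after the job is handed in, with the robot touching nothing.
It also fails if it takes over 106 s, if anything falls off the work surface, if the arm or the gripper's body presses on something with over 40 N, if the wrist force passes 120 N, or if a joint passes its speed limit or range.

### The arm

A 7-joint arm with a two-finger parallel gripper is mounted at the origin on a cart in front of the work surface, level with it; the furniture and walls round the work are solid. World frame = base frame: x ahead of the robot, y to its left, z up, the work surface at z = 0. Lengths are in m, angles in rad, forces in N, time in s.
With the tool pointing down it reaches from about 0.425 to 0.875 m from the base axis. Payload 9.9 kg.
Tool frame: the origin (TCP) lies midway between the tips of the shut fingers; the grasp point (between the pads) lies 19 mm behind it; x points along the fingers, y is the direction in which the jaws open and shut, and the axes are right-handed (so a half turn about x gives the same grasp; the last joint's range is limited). The gripper opens to 85 mm and grips with 20 to 120 N. Pads are 22 mm wide; open, the fingers measure 114 mm over their backs; the gripper's body (76 mm by 85 mm) begins 54 mm behind the grasp point. The pads swing forward as they close: fully open they stand 13 mm farther back than shut.
Start: joints at [-1.361, 0.576, 0.025, 1.437, -0.015, 1.129, -0.057], TCP at [0.195, 0.646, 0.192] pointing down, gripper open.
Joint ranges: [-2.76, 2.76], [-0.34, 2.15], [-1.52, 1.57], [0.19, 2.46], [-1.09, 4.23], [0.17, 1.99], [-2.82, 2.82]. Speed limits (rad/s): [2.22, 2.22, 3.01, 3.01, 3.14, 3.14, 3.14].

### API

Orientations are given as [roll, pitch, yaw] about the fixed x, y, z axes, in that order (R = Rz(yaw) Ry(pitch) Rx(roll)).
In Python, from workcell import sense, grab_frame, close_job gives the robot as it stands. The module is installed in compiled form; this text tells all that it offers.
- The arm moves only by the tool arm_command, never from a script. Its argument "increments" is a list of rows, each an object of numbers: "x", "y", "z": the shift along the tool's x, y, z in m; "wx", "wy", "wz": the turn, a rotation vector about the tool's x, y, z in rad. A call has 1 to 20 rows; each row shifts and turns the pose as measured when the row begins, along the tool's axes as they then stand; what a row does not reach is not made up. A row lasts 1/10 s, in which the tool goes at most 50 mm and 8.59 degrees, less where a joint would pass 70% of its speed; a pose out of reach is approached as far as the arm can. A call with a gripper value outside its range is refused whole. "hand" is the finger opening in m, from 0 to 0.0854, set as the call begins (left out, the last holds). The fingers move at their own pace and stop on an object; "grip_force" is the grip in N (left out, the last holds). Time passes only in rows, so rows that do not move let the fingers close. It gives the time, the measured TCP pose, the force and the opening at its end, in the units of the state.
- sense(): the state, without advancing time (a new reading comes with each control period).
- grab_frame(name): name is "scene" or "side" or "wrist"; returns a dict with "img" (420x560x3 uint8, red, green, blue), "intrinsics" (3x3 intrinsics, pixels), "R" (3x3) and "t" (3): a world point X has camera coordinates R X + t. Camera axes: x right, y down, z forward; pixel columns grow to the right and rows downward; lengths in m; the calibration is good to about 2 mm. A picture is of the moment at which its call begins. There is no depth.
- close_job(): hands the job in, once; it reports no verdict.
The state is a dict: "t": time; "q": joint angles; "joint_velocities": joint speeds; "tau": joint torques, N m; "ee_pos": TCP position; "ee_rot": TCP orientation; "wrist_force": force on the tool from outside, world axes, zero at the start; "ft_torque": the same for the moment, N m; "finger_gap": finger opening in m.
Only numpy, scipy, OpenCV 4.12 (cv2) and the standard library are available. Lean on these libraries where they do the work, as an engineer would, in place of code of your own. Each camera call takes 0.05 s, during which the arm holds its last target. There are 200 camera calls.

## Working session

There is one attempt and no reset: what is moved stays moved. The work goes in short steps, Python scripts to look and compute and a tool call to move; the robot and the scene stay as the last step left them, time stands still between calls to the robot, and variables do not carry over. Pictures are saved under pics/ and viewed, about 12 in all and at most 16, crops included, and the job is handed in when it is done.

Besides the shell and the picture viewer there is one more tool, called after "Call:" by a JSON object that holds its "op" and its "data", one argument or row to a line. arm_command: Moves the arm, as the interface text tells. Its arguments: {"type":"object","properties":{"increments":{"type":"array","items":{"type":"object","properties":{"x":{"type":"number"},"y":{"type":"number"},"z":{"type":"number"},"wx":{"type":"number"},"wy":{"type":"number"},"wz":{"type":"number"}}}},"hand":{"type":"number"},"grip_force":{"type":"number"}},"required":["increments"]}

```bash
mkdir -p pics
python3 - <<'E'
from workcell import sense, grab_frame
import cv2,numpy as np
s=sense(); print({k:np.round(v,3) for k,v in s.items()})
for n in ["scene","side","wrist"]:
    f=grab_frame(n); cv2.imwrite(f"pics/{n}0.png",f["img"][:,:,::-1]); 
    print(n,np.round(f["intrinsics"],1).tolist(),np.round(f["R"],3).tolist(),np.round(f["t"],3), "cam",np.round(-f["R"].T@f["t"],3))
E
```

```text
{'t': np.float64(0.0), 'q': array([-1.361,  0.577,  0.025,  1.438, -0.015,  1.129, -0.056]), 'joint_velocities': array([ 0.001,  0.   ,  0.002,  0.   , -0.001,  0.001,  0.001]), 'tau': array([-0.0000e+00, -7.6575e+01,  2.2500e+00, -2.8595e+01,  1.5000e-02,
        1.3000e-02, -0.0000e+00]), 'ee_pos': array([0.195, 0.646, 0.191]), 'ee_rot': array([-1.528,  1.569, -1.821]), 'wrist_force': array([0.585, 0.016, 0.057]), 'ft_torque': array([0.   , 0.005, 0.023]), 'finger_gap': np.float64(0.085)}
scene [[382.1, 0.0, 279.8], [0.0, 382.1, 210.6], [0.0, 0.0, 1.0]] [[0.713, -0.701, 0.003], [-0.339, -0.348, -0.874], [0.613, 0.623, -0.486]] [-0.32   0.217  0.581] cam [-0.055 -0.511  0.473]
side [[514.1, 0.0, 282.4], [0.0, 514.1, 207.8], [0.0, 0.0, 1.0]] [[-1.0, -0.012, 0.012], [-0.017, 0.648, -0.761], [0.001, -0.761, -0.648]] [0.496 0.021 1.463] cam [0.495 1.106 0.958]
wrist [[338.9, 0.0, 277.4], [0.0, 338.9, 205.4], [0.0, 0.0, 1.0]] [[0.291, 0.957, -0.001], [0.913, -0.278, 0.298], [0.285, -0.088, -0.954]] [-0.674 -0.037  0.379] cam [0.122 0.668 0.372]
```

View pics/scene0.png

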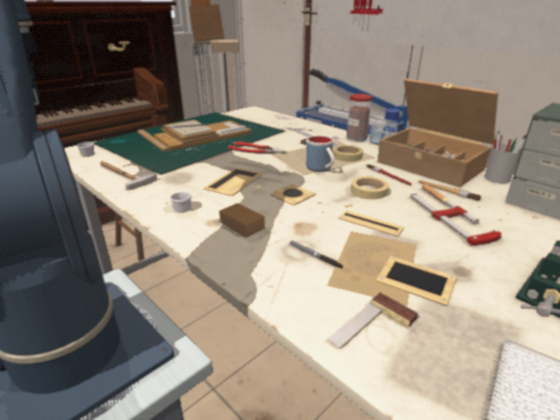

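View pics/side0.png

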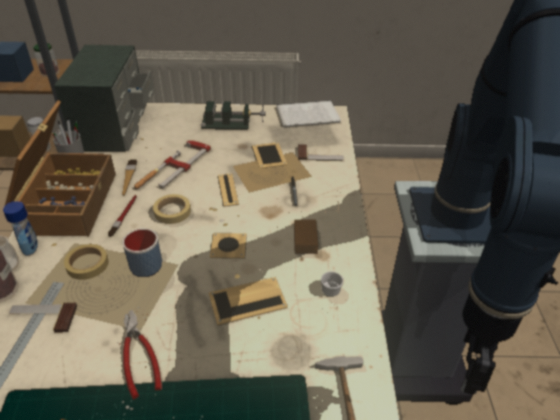

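The scene view shows the block at (242,220), tub (180,202), pen (315,254) and square (375,318), with the boards at (232,180), (293,194), (371,222) and (416,278). The side view shows the same things. There is also a second square far off at (65,315) and a second cup in the scene view at (86,148).

```bash
cat > h.py <<'E'
import numpy as np,cv2
from workcell import sense,grab_frame
from scipy.spatial.transform import Rotation as Ro
def cast(f,px,z):
    px=np.atleast_2d(px).astype(float)
    d=np.c_[px,np.ones(len(px))]@np.linalg.inv(f["intrinsics"]).T@f["R"]
    c=-f["R"].T@f["t"]
    return (c+d*((z-c[2])/d[:,2])[:,None])[:,:2]
def proj(f,X):
    p=(np.atleast_2d(X)@f["R"].T+f["t"])@f["intrinsics"].T
    return p[:,:2]/p[:,2:]
def top(f,z,x0,x1,y0,y1,s):
    "rectified top view at height z: s px per m; column grows with -y, row with -x (x up, y left)"
    w=np.array([[x1,y1],[x1,y0],[x0,y0],[x0,y1]])
    src=proj(f,np.c_[w,np.full(4,z)]).astype(np.float32)
    W,H=int((y1-y0)*s),int((x1-x0)*s)
    M=cv2.getPerspectiveTransform(src,np.float32([[0,0],[W,0],[W,H],[0,H]]))
    return cv2.warpPerspective(f["img"],M,(W,H),flags=cv2.INTER_CUBIC)[:,:,::-1]
E
python3 - <<'E'
from h import *
f=grab_frame("side");g=grab_frame("scene")
for n,a,b,z in [("block",(306,230),(242,210),.032),("tub",(332,278),(180,195),.037),("pen",(294,192),(315,254),.01),("sq stock",(303,151),(394,309),.014),("sq tip",(343,157),(336,338),.006),
 ("blockb",(269,155),(416,278),.006),("tubb",(229,244),(292,193),.006),("penb",(228,189),(371,222),.006),("sqb",(248,300),(232,180),.006),("othersq",(65,317),(0,0),.014),("cup2",(0,0),(86,148),.03)]:
    print(n,cast(f,a,z).round(3)[0],cast(g,b,z).round(3)[0])
cv2.imwrite("pics/top.png",top(f,.006,.4,.9,-.45,.5,800))
E
```

```text
block [0.433 0.107] [0.439 0.119]
tub [0.375 0.279] [0.372 0.282]
pen [ 0.463 -0.081] [ 0.452 -0.1  ]
sq stock [ 0.432 -0.291] [ 0.423 -0.302]
sq tip [ 0.303 -0.272] [ 0.309 -0.268]
blockb [ 0.543 -0.276] [ 0.535 -0.283]
tubb [0.635 0.138] [0.628 0.135]
penb [ 0.659 -0.095] [ 0.652 -0.104]
sqb [0.573 0.325] [0.564 0.318]
othersq [0.981 0.389] [ 22.14  105.591]
cup2 [ 1.983 -1.612] [0.341 0.823]
```

View pics/top.png

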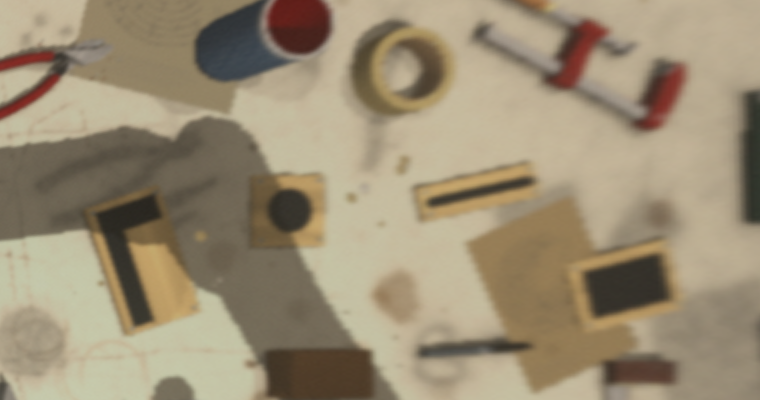

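View pics/wrist0.png

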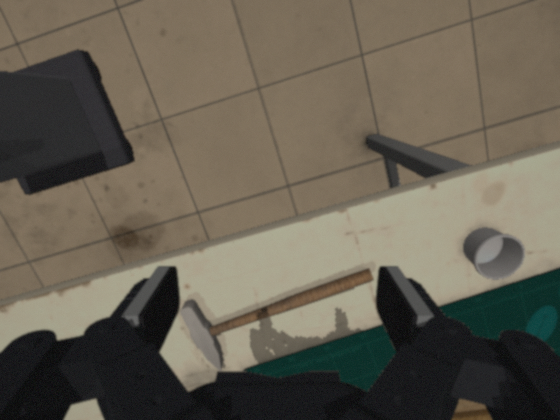

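The top view confirms the boards: L (145,260), disc (290,210), bar (478,190) and rectangle (627,285). The wrist picture shows the hammer and the other cup at (493,253), which is out of reach, so the tub at (0.373,0.28) is the one to use.

```bash
cat >> h.py <<'E'
def go(x,y,z,yaw=None):
    "yaw deg: world direction of the jaw axis (mod 180)"
    s=sense(); R=Ro.from_euler("xyz",s["ee_rot"]).as_matrix(); q7=s["q"][6]
    cur=np.degrees(np.arctan2(R[1,1],R[0,1]))
    if yaw is None: yaw=cur
    d=(yaw-cur+90)%180-90
    a=np.radians(cur+d);c,sn=np.cos(a),np.sin(a)
    Rt=np.array([[0,c,sn],[0,sn,-c],[-1,0,0]])
    rv=Ro.from_matrix(R.T@Rt).as_rotvec()
    dp=np.array([x,y,z])-s["ee_pos"]
    print(f"t {s['t']:.2f} pos {s['ee_pos'].round(4)} jaw {cur:.1f} q7 {q7:.2f} gap {s['finger_gap']:.4f} F {s['wrist_force'].round(1)}")
    print("  turn w",rv.round(4),f"| then shift xyz in turned frame",(Rt.T@dp).round(4),"| in current frame",(R.T@dp).round(4))
E
python3 -c "
from h import *
go(.435,.11,.2,0)"
```

```text
t 0.25 pos [0.1954 0.6459 0.1916] jaw 73.2 q7 -0.06 gap 0.0854 F [-0.3 -0.2 -0.2]
  turn w [1.277e+00 5.000e-04 6.000e-04] | then shift xyz in turned frame [-0.0084  0.2396  0.5359] | in current frame [-0.008  -0.4435  0.3845]
```

Call:
{"op": "arm_command", "data": {
  "increments": [
    {"z":0.04,"wx":0.09,"y":-0.016},
    {"z":0.04,"wx":0.09,"y":-0.016},
    {"z":0.04,"wx":0.09,"y":-0.016},
    {"z":0.04,"wx":0.09,"y":-0.016},
    {"z":0.04,"wx":0.09,"y":-0.016},
    {"z":0.04,"wx":0.09,"y":-0.016},
    {"z":0.04,"wx":0.09,"y":-0.016},
    {"z":0.04,"wx":0.09,"y":-0.016},
    {"z":0.04,"wx":0.09,"y":-0.016},
    {"z":0.04,"wx":0.09,"y":-0.016},
    {"z":0.04,"wx":0.09,"y":-0.016},
    {"z":0.04,"wx":0.09,"y":-0.016},
    {"z":0.04,"wx":0.09,"y":-0.016},
    {}
  ],
  "hand": 0.0854
}}

```text
$.increments[0]: bad value
```

```bash
python3 -c "
from h import *
go(.435,.11,.2,0)"
```

```text
t 0.25 pos [0.1954 0.6459 0.1916] jaw 73.2 q7 -0.06 gap 0.0854 F [-0.3 -0.2 -0.2]
  turn w [1.277e+00 5.000e-04 6.000e-04] | then shift xyz in turned frame [-0.0084  0.2396  0.5359] | in current frame [-0.008  -0.4435  0.3845]
```

Call:
{"op": "arm_command", "data": {
  "increments": [
    {"x":0,"y":-0.016,"z":0.04,"wx":0.09,"wy":0,"wz":0},
    {"x":0,"y":-0.016,"z":0.04,"wx":0.09,"wy":0,"wz":0},
    {"x":0,"y":-0.016,"z":0.04,"wx":0.09,"wy":0,"wz":0},
    {"x":0,"y":-0.016,"z":0.04,"wx":0.09,"wy":0,"wz":0},
    {"x":0,"y":-0.016,"z":0.04,"wx":0.09,"wy":0,"wz":0},
    {"x":0,"y":-0.016,"z":0.04,"wx":0.09,"wy":0,"wz":0},
    {"x":0,"y":-0.016,"z":0.04,"wx":0.09,"wy":0,"wz":0},
    {"x":0,"y":-0.016,"z":0.04,"wx":0.09,"wy":0,"wz":0},
    {"x":0,"y":-0.016,"z":0.04,"wx":0.09,"wy":0,"wz":0},
    {"x":0,"y":-0.016,"z":0.04,"wx":0.09,"wy":0,"wz":0},
    {"x":0,"y":-0.016,"z":0.04,"wx":0.09,"wy":0,"wz":0},
    {"x":0,"y":-0.016,"z":0.04,"wx":0.09,"wy":0,"wz":0}
  ],
  "hand": 0.0854
}}

```text
t: 1.45
ee_pos: [0.3855, 0.1806, 0.1886]
ee_rot: [3.078, 1.568, 1.669]
wrist_force: [0.7, 0.0, -0.2]
finger_gap: 0.0853
```

```bash
python3 -c "
from h import *
go(.435,.11,.2,0)"
```

```text
t 1.45 pos [0.3855 0.1806 0.1886] jaw 9.3 q7 -0.24 gap 0.0853 F [ 0.7  0.  -0.2]
  turn w [ 1.626e-01 -3.100e-03  1.000e-04] | then shift xyz in turned frame [-0.0114  0.0495  0.0706] | in current frame [-0.0117  0.0374  0.0777]
```

Call:
{"op": "arm_command", "data": {
  "increments": [
    {"x":-0.005,"y":0.022,"z":0.038,"wx":0.08,"wy":0,"wz":0},
    {"x":-0.006,"y":0.025,"z":0.038,"wx":0.08,"wy":0,"wz":0},
    {"x":0,"y":0,"z":0,"wx":0,"wy":0,"wz":0}
  ]
}}

```text
t: 1.75
ee_pos: [0.4406, 0.1021, 0.2005]
ee_rot: [-3.058, 1.567, 1.641]
wrist_force: [-0.5, 0.5, -0.3]
finger_gap: 0.0856
```

```bash
python3 -c "
from h import *
go(.435,.11,.2,0)
f=grab_frame('wrist');np.save('pics/f1.npy',f,allow_pickle=True)
a=f['img'][:,:,::-1];b=top(f,.032,.32,.55,-.05,.27,1300)
c=np.zeros((420,980,3),np.uint8);c[:,:560]=a;b=b[:420,:420];c[:b.shape[0],560:560+b.shape[1]]=b
cv2.imwrite('pics/w1.png',cv2.resize(c,(800,343)))"
```

```text
t 1.75 pos [0.4406 0.1021 0.2005] jaw -0.7 q7 -0.16 gap 0.0856 F [-0.5  0.5 -0.3]
  turn w [-0.0128 -0.0033  0.0003] | then shift xyz in turned frame [ 0.0005 -0.0056 -0.0079] | in current frame [ 0.0005 -0.0057 -0.0079]
```

View pics/w1.png

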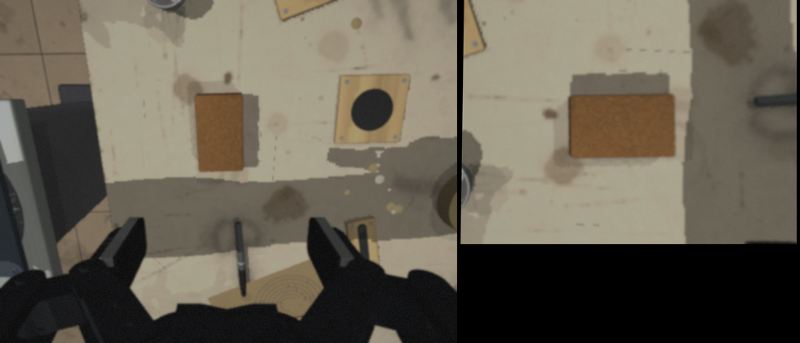

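The wrist view shows the block at (220,132 of the 800-wide image), the tub disc (372,108), the pen (240,258) and part of the pen board.

```bash
cat >> h.py <<'E'
def blob(f,mask,z,near,rad=.12,k=3):
    "contour of mask nearest 'near' cast onto plane z -> minAreaRect: centre, (long,short) mm, long-axis deg"
    m=cv2.morphologyEx(mask.astype(np.uint8),cv2.MORPH_OPEN,np.ones((k,k),np.uint8))
    out=[]
    for c in cv2.findContours(m,cv2.RETR_EXTERNAL,cv2.CHAIN_APPROX_NONE)[0]:
        if len(c)<20: continue
        w=cast(f,c[:,0,:],z)
        if np.hypot(*(w.mean(0)-near))>rad: continue
        (cx,cy),(a,b),an=cv2.minAreaRect((w*1000).astype(np.float32))
        if a<b: a,b,an=b,a,an+90
        out.append((round(cx/1000,4),round(cy/1000,4),round(a,1),round(b,1),round((an+90)%180-90,1),round(cv2.contourArea((w*1000).astype(np.float32)))))
    return sorted(out,key=lambda o:-o[-1])[:4]
E
python3 -c "
from h import *
f=np.load('pics/f1.npy',allow_pickle=True).item()
hsv=cv2.cvtColor(f['img'],cv2.COLOR_RGB2HSV);g=hsv[...,2]
p=proj(f,[[.435,.11,.032],[.63,.137,.006],[.455,-.09,.01]]).astype(int);print(p,[hsv[b,a] for a,b in p], 'cam',-f['R'].T@f['t'])
br=(hsv[...,0]<15)&(hsv[...,1]>120)&(g>70)
print(blob(f,br,.032,(.435,.11)))
dk=g<60
print('disc',blob(f,dk,.006,(.63,.137)))
print('pen',blob(f,dk,.008,(.455,-.09)))
print('penb',blob(f,dk,.006,(.655,-.1)))
"
```

```text
[[272 168]
 [450 136]
 [291 319]] [array([ 15, 147, 113], dtype=uint8), array([60,  6, 42], dtype=uint8), array([18, 27, 94], dtype=uint8)] cam [0.44128062 0.17732216 0.38163357]
[]
disc [(0.6346, 0.1395, 52.9, 51.4, -0.8, 2116)]
pen [(0.4406, -0.0954, 800.5, 325.3, -0.8, 102025), (0.4566, -0.048, 51.6, 10.5, -86.3, 458), (0.4629, -0.1326, 49.2, 10.5, -89.6, 374)]
penb []
```

```bash
python3 -c "
from h import *
f=np.load('pics/f1.npy',allow_pickle=True).item()
hsv=cv2.cvtColor(f['img'],cv2.COLOR_RGB2HSV);g=hsv[...,2]
br=(hsv[...,0]<19)&(hsv[...,1]>115)&(g>70)
print(blob(f,br,.032,(.435,.11)))
print(hsv[168-20:168+60:10,272].tolist())
print('disc',blob(f,g<75,.006,(.63,.137)))
"
```

```text
[(0.4316, 0.115, 97.9, 57.5, -89.2, 5456)]
[[15, 142, 108], [15, 142, 111], [15, 147, 113], [14, 143, 116], [15, 143, 109], [15, 145, 116], [15, 131, 107], [20, 54, 137]]
disc [(0.6345, 0.1397, 53.1, 52.8, 49.3, 2189)]
```

Block at (0.4316,0.115), long axis −89.2°, 98x58 mm plus about one pixel, which fits the given 101x60. I'm going to descend on it.

```bash
python3 -c "
from h import *
go(.4316,.115,.003,.8)"
```

```text
t 1.80 pos [0.4391 0.1044 0.1999] jaw -0.5 q7 -0.16 gap 0.0855 F [-1.1 -0.3  0.6]
  turn w [-0.0227 -0.0041  0.0021] | then shift xyz in turned frame [ 0.1969 -0.0073 -0.0107] | in current frame [ 0.197  -0.0071 -0.0097]
```

Call:
{"op": "arm_command", "data": {
  "increments": [
    {"x":0.03,"y":-0.004,"z":-0.006,"wx":-0.022,"wy":-0.004,"wz":0.002},
    {"x":0.04,"y":-0.003,"z":-0.005,"wx":0,"wy":0,"wz":0},
    {"x":0.04,"y":0,"z":0,"wx":0,"wy":0,"wz":0},
    {"x":0.03,"y":0,"z":0,"wx":0,"wy":0,"wz":0},
    {"x":0,"y":0,"z":0,"wx":0,"wy":0,"wz":0}
  ]
}}

```text
t: 2.3
ee_pos: [0.4322, 0.1206, 0.0569]
ee_rot: [2.418, 1.565, 0.868]
wrist_force: [0.5, -0.3, 0.5]
finger_gap: 0.0854
```

```bash
python3 -c "
from h import *
go(.4316,.115,.003,.8)"
```

```text
t 2.30 pos [0.4322 0.1206 0.0569] jaw 1.2 q7 -0.01 gap 0.0854 F [ 0.5 -0.3  0.5]
  turn w [ 0.0068 -0.0043 -0.0038] | then shift xyz in turned frame [ 0.0539 -0.0007  0.0056] | in current frame [ 0.0539 -0.0009  0.0058]
```

Call:
{"op": "arm_command", "data": {
  "increments": [
    {"x":0.024,"y":0,"z":0.0055,"wx":0.006,"wy":-0.004,"wz":-0.003},
    {"x":0.02,"y":-0.001,"z":0,"wx":0,"wy":0,"wz":0},
    {"x":0.008,"y":0,"z":0,"wx":0,"wy":0,"wz":0},
    {"x":0,"y":0,"z":0,"wx":0,"wy":0,"wz":0}
  ]
}}

```text
t: 2.7
ee_pos: [0.4325, 0.1186, 0.0068]
ee_rot: [2.501, 1.567, 0.949]
wrist_force: [-0.2, 0.3, -0.0]
finger_gap: 0.0856
```

```bash
python3 -c "
from h import *
go(.4316,.115,.003,.8)"
```

```text
t 2.70 pos [0.4325 0.1186 0.0068] jaw 1.1 q7 0.04 gap 0.0856 F [-0.2  0.3 -0. ]
  turn w [ 0.0055 -0.0032 -0.0024] | then shift xyz in turned frame [ 0.0038 -0.0009  0.0036] | in current frame [ 0.0038 -0.0009  0.0036]
```

Call:
{"op": "arm_command", "data": {
  "increments": [
    {"x":0.004,"y":-0.001,"z":0.004,"wx":0.005,"wy":-0.003,"wz":-0.002},
    {"x":0,"y":0,"z":0,"wx":0,"wy":0,"wz":0}
  ]
}}

```text
t: 2.9
ee_pos: [0.4326, 0.1153, 0.0046]
ee_rot: [2.036, 1.568, 0.48]
wrist_force: [-0.4, 0.5, -0.5]
finger_gap: 0.0855
```

Call:
{"op": "arm_command", "data": {
  "increments": [
    {"x":0,"y":0,"z":0,"wx":0,"wy":0,"wz":0},
    {"x":0,"y":0,"z":0,"wx":0,"wy":0,"wz":0},
    {"x":0,"y":0,"z":0,"wx":0,"wy":0,"wz":0},
    {"x":0,"y":0,"z":0,"wx":0,"wy":0,"wz":0},
    {"x":0,"y":0,"z":0,"wx":0,"wy":0,"wz":0},
    {"x":0,"y":0,"z":0,"wx":0,"wy":0,"wz":0}
  ],
  "hand": 0.045,
  "grip_force": 35
}}

```text
t: 3.5
ee_pos: [0.4338, 0.1159, 0.0066]
ee_rot: [2.015, 1.565, 0.46]
wrist_force: [0.2, -0.3, 0.3]
finger_gap: 0.0449
```

```bash
python3 -c "
from h import *
go(.54,-.28,.2,-12)"
```

```text
t 3.50 pos [0.4338 0.1159 0.0066] jaw 0.9 q7 0.05 gap 0.0449 F [ 0.2 -0.3  0.3]
  turn w [ 0.2246 -0.0033 -0.0053] | then shift xyz in turned frame [-0.1934  0.1862  0.3651] | in current frame [-0.1939  0.1013  0.3969]
```

The gap closed to 45 mm with nothing between the fingers, so I'll look.

```bash
python3 -c "
from h import *
a=grab_frame('wrist')['img'];b=grab_frame('scene')['img'][150:290,150:340]
c=np.zeros((420,1120,3),np.uint8);c[:,:560]=a;c[:,560:]=cv2.resize(b,(560,420))
cv2.imwrite('pics/w2.png',cv2.resize(c,(800,300))[:,:,::-1])"
```

```text
(no output)
```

View pics/w2.png

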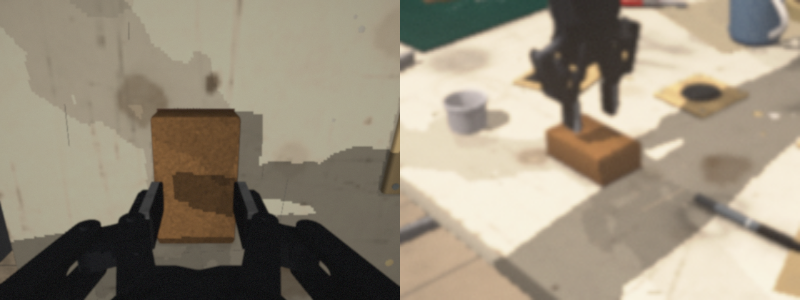

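```bash
python3 -c "
from h import *
s=sense();p=s['ee_pos'];print(p,s['ee_rot'],s['q'].round(3),s['t'],s['finger_gap'])
g=grab_frame('scene')
X=[p,p+[.0225,0,.006],p+[-.0225,0,.006]]
q=proj(g,X);print('scene px',q.round(),'crop',((q-[150,150])*[560/190,3]*800/1120+[400,0]).round())
w=grab_frame('wrist');print('wrist',(proj(w,X)*.714).round())
c=grab_frame('side');print('side',proj(c,X).round())
hsv=cv2.cvtColor(w['img'],cv2.COLOR_RGB2HSV);g2=hsv[...,2]
print('block wrist',blob(w,(hsv[...,0]<19)&(hsv[...,1]>115)&(g2>40),.032,(.435,.11)))
Y=np.array([[.4316+a,.115+b,.032] for a in(-.03,.03) for b in(-.05,.05)]);print('pred block top corners crop',((proj(g,Y)-[150,150])*[560/190,3]*800/1120+[400,0]).round().tolist())
b=c['img'][170:290,240:400];a=g['img'][150:270,170:330]
cv2.imwrite('pics/w3.png',cv2.resize(np.hstack([b,a]),(800,300),interpolation=cv2.INTER_CUBIC)[:,:,::-1])
"
```

```text
[0.43377046 0.11580851 0.00651526] [2.00916442 1.56460337 0.45345199] [-0.545  0.558  0.262  2.235 -0.379  0.382  0.048] 3.6 0.0447949464759867
scene px [[242. 221.]
 [249. 215.]
 [234. 222.]] crop [[593. 151.]
 [608. 140.]
 [577. 154.]]
wrist [[199. 170.]
 [227. 173.]
 [170. 172.]]
side [[305. 239.]
 [297. 238.]
 [314. 238.]]
block wrist [(0.4315, 0.1172, 101.3, 58.6, -89.5, 5537)]
pred block top corners crop [[599.0, 159.0], [542.0, 126.0], [641.0, 139.0], [583.0, 108.0]]
```

View pics/w3.png

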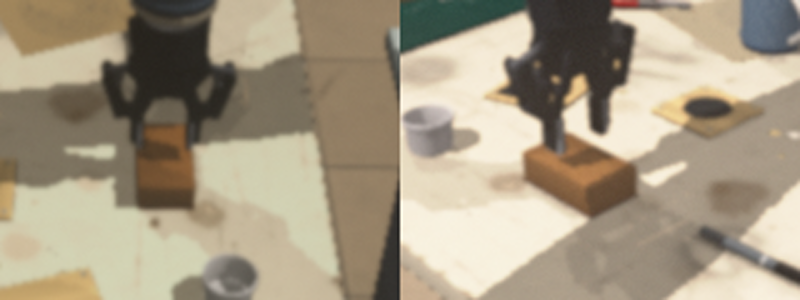

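Both views show the fingertips just above the block's top, at z about 0.035. So the real tips stand some 28 mm behind the reported TCP, and the fingers closed over the block without gripping it. I'll reopen and descend further in small steps, watching the force.

Call:
{"op": "arm_command", "data": {
  "increments": [
    {"x":0,"y":-0.002,"z":0,"wx":0,"wy":0,"wz":0},
    {"x":0,"y":0,"z":0,"wx":0,"wy":0,"wz":0},
    {"x":0,"y":0,"z":0,"wx":0,"wy":0,"wz":0},
    {"x":0,"y":0,"z":0,"wx":0,"wy":0,"wz":0}
  ],
  "hand": 0.0854
}}

```text
t: 4.15
ee_pos: [0.4314, 0.1158, 0.0064]
ee_rot: [2.021, 1.565, 0.465]
wrist_force: [-1.3, -0.4, -0.4]
finger_gap: 0.085
```

Call:
{"op": "arm_command", "data": {
  "increments": [
    {"x":0.006,"y":0,"z":0,"wx":0,"wy":0,"wz":0},
    {"x":0.005,"y":0,"z":0,"wx":0,"wy":0,"wz":0},
    {"x":0,"y":0,"z":0,"wx":0,"wy":0,"wz":0}
  ]
}}

```text
t: 4.45
ee_pos: [0.4316, 0.1158, -0.0055]
ee_rot: [2.005, 1.565, 0.45]
wrist_force: [0.2, 0.5, -0.3]
finger_gap: 0.0855
```

```bash
python3 -c "
from h import *
go(.4316,.1165,-.01,.8)
f=grab_frame('wrist');g=grab_frame('scene')
cv2.imwrite('pics/w4.png',np.hstack([f['img'][170:420],cv2.resize(g['img'][150:250,190:286],(240,250))])[:,:,::-1])"
```

```text
t 4.45 pos [ 0.4316  0.1158 -0.0055] jaw 0.9 q7 0.06 gap 0.0855 F [ 0.2  0.5 -0.3]
  turn w [ 0.0013 -0.0026 -0.0056] | then shift xyz in turned frame [ 0.0045  0.     -0.0007] | in current frame [ 0.0045  0.     -0.0006]
```

View pics/w4.png

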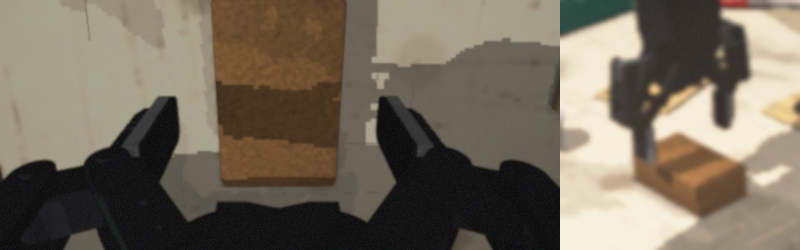

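```bash
python3 -c "
from h import *
g=grab_frame('scene');w=grab_frame('wrist')
for x in (.387,.476):
  for z in (0,.01,.02,.03,.04): print(x,z,proj(g,[x,.1158,z]).round()[0],proj(w,[x,.1158,z]).round()[0])
"
```

```text
0.387 0 [226. 230.] [198. 240.]
0.387 0.01 [226. 226.] [194. 248.]
0.387 0.02 [226. 223.] [190. 256.]
0.387 0.03 [225. 219.] [185. 265.]
0.387 0.04 [225. 215.] [179. 275.]
0.476 0 [255. 217.] [357. 242.]
0.476 0.01 [255. 213.] [361. 249.]
0.476 0.02 [255. 210.] [366. 258.]
0.476 0.03 [255. 206.] [371. 267.]
0.476 0.04 [254. 203.] [377. 277.]
```

The tips project at about z 0.035 while TCP reads −0.0055, which confirms an offset of about 37 mm with the fingers open. I'll go down 17 mm more.

Call:
{"op": "arm_command", "data": {
  "increments": [
    {"x":0.006,"y":0,"z":-0.0006,"wx":0,"wy":0,"wz":0},
    {"x":0.006,"y":0,"z":0,"wx":0,"wy":0,"wz":0},
    {"x":0.005,"y":0,"z":0,"wx":0,"wy":-0.003,"wz":-0.005},
    {"x":0,"y":0,"z":0,"wx":0,"wy":0,"wz":0}
  ]
}}

```text
t: 5.05
ee_pos: [0.4323, 0.1168, -0.0231]
ee_rot: [1.517, 1.569, -0.038]
wrist_force: [0.1, 0.1, 0.3]
finger_gap: 0.0851
```

Call:
{"op": "arm_command", "data": {
  "increments": [
    {"x":0,"y":0,"z":0,"wx":0,"wy":0,"wz":0},
    {"x":0,"y":0,"z":0,"wx":0,"wy":0,"wz":0},
    {"x":0,"y":0,"z":0,"wx":0,"wy":0,"wz":0},
    {"x":0,"y":0,"z":0,"wx":0,"wy":0,"wz":0}
  ],
  "hand": 0.045,
  "grip_force": 35
}}

```text
t: 5.45
ee_pos: [0.4322, 0.1167, -0.0232]
ee_rot: [1.365, 1.57, -0.191]
wrist_force: [0.4, -0.2, -0.7]
finger_gap: 0.0593
```

```bash
python3 -c "
from h import *
go(.54,-.28,.1,-12)
f=grab_frame('wrist');g=grab_frame('scene')
cv2.imwrite('pics/w5.png',np.hstack([f['img'][170:420],cv2.resize(g['img'][150:250,190:286],(240,250))])[:,:,::-1])"
```

```text
t 5.45 pos [ 0.4322  0.1167 -0.0232] jaw 0.9 q7 0.07 gap 0.0593 F [ 0.4 -0.2 -0.7]
  turn w [ 2.246e-01  1.000e-04 -1.300e-03] | then shift xyz in turned frame [-0.1232  0.1879  0.3656] | in current frame [-0.123   0.1019  0.3983]
```

Call:
{"op": "arm_command", "data": {
  "increments": [
    {"x":-0.02,"y":0,"z":0,"wx":0,"wy":0,"wz":0},
    {"x":-0.045,"y":0,"z":0,"wx":-0.08,"wy":0,"wz":0},
    {"x":-0.045,"y":0,"z":0,"wx":-0.08,"wy":0,"wz":0},
    {"x":-0.045,"y":0,"z":0,"wx":-0.07,"wy":0,"wz":0}
  ]
}}

```text
t: 5.95
ee_pos: [0.4286, 0.1151, 0.1318]
ee_rot: [-1.236, 1.559, -2.555]
wrist_force: [1.1, 0.8, -0.6]
finger_gap: 0.0593
```

```bash
python3 -c "
from h import *
go(.54,-.33,.15,14)"
```

```text
t 5.95 pos [0.4286 0.1151 0.1318] jaw 14.4 q7 0.09 gap 0.0593 F [ 1.1  0.8 -0.6]
  turn w [0.007  0.0039 0.0109] | then shift xyz in turned frame [-1.820e-02  4.000e-04  4.588e-01] | in current frame [-0.0165 -0.0029  0.4589]
```

Call:
{"op": "arm_command", "data": {
  "increments": [
    {"x":-0.006,"y":0,"z":0.03,"wx":0,"wy":0.004,"wz":0.01},
    {"x":-0.006,"y":0,"z":0.045,"wx":0,"wy":0,"wz":0},
    {"x":-0.006,"y":0,"z":0.045,"wx":0,"wy":0,"wz":0},
    {"x":0,"y":0,"z":0.045,"wx":0,"wy":0,"wz":0},
    {"x":0,"y":0,"z":0.045,"wx":0,"wy":0,"wz":0},
    {"x":0,"y":0,"z":0.045,"wx":0,"wy":0,"wz":0},
    {"x":0,"y":0,"z":0.045,"wx":0,"wy":0,"wz":0},
    {"x":0,"y":0,"z":0.045,"wx":0,"wy":0,"wz":0},
    {"x":0,"y":0,"z":0.045,"wx":0,"wy":0,"wz":0},
    {"x":0,"y":0,"z":0.045,"wx":0,"wy":0,"wz":0},
    {"x":0,"y":0,"z":0.02,"wx":0,"wy":0,"wz":0},
    {"x":0,"y":0,"z":0,"wx":0,"wy":0,"wz":0}
  ]
}}

```text
t: 7.15
ee_pos: [0.5517, -0.3388, 0.1554]
ee_rot: [1.74, 1.558, 0.434]
wrist_force: [-0.1, -1.0, -0.5]
finger_gap: 0.0595
```

```bash
cat >> h.py <<'E'
def snap(n,name="wrist"):
    f=grab_frame(name);np.save(f'pics/{n}.npy',f,allow_pickle=True);cv2.imwrite(f'pics/{n}.png',f['img'][:,:,::-1])
    hsv=cv2.cvtColor(f['img'],cv2.COLOR_RGB2HSV);return f,hsv
E
python3 -c "
from h import *
go(.54,-.33,.15,14)
f,h=snap('w6');g=h[...,2]
print('dark',blob(f,g<70,.006,(.54,-.28),.1))
"
```

```text
t 7.15 pos [ 0.5517 -0.3388  0.1554] jaw 15.2 q7 0.98 gap 0.0595 F [-0.1 -1.  -0.5]
  turn w [ 0.0203 -0.0022 -0.0123] | then shift xyz in turned frame [ 0.0054 -0.0092 -0.0114] | in current frame [ 0.0053 -0.0091 -0.0115]
dark [(0.5394, -0.2767, 91.8, 59.2, -76.1, 5295), (0.5999, -0.3122, 16.0, 3.0, 14.9, 38), (0.5788, -0.3178, 9.9, 3.0, 14.9, 26), (0.4475, -0.2797, 12.2, 2.6, 88.7, 22)]
```

View pics/w6.png

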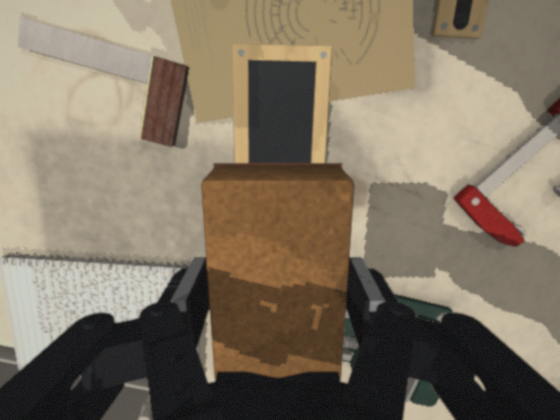

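The wrist view shows the held block and the board's dark rectangle at (282,110), partly hidden. From its visible end and 103 mm length its centre is (0.5406,−0.2817), with the across axis at 13.9°. The square's stock is at (165,100) and the pen-board end is at the top right.

```bash
python3 -c "
from h import *
f=np.load('pics/w6.npy',allow_pickle=True).item();h=cv2.cvtColor(f['img'],cv2.COLOR_RGB2HSV)
m=(h[...,0]<19)&(h[...,1]>115)&(h[...,2]>40);m[:180]=0
print('held',blob(f,m,.2106,(.55,-.34),.15)[:1])
go(.5406,-.2817,.03,13.9)"
```

```text
held [(0.5504, -0.3389, 92.9, 58.6, -75.1, 5180)]
t 7.20 pos [ 0.5514 -0.3374  0.1553] jaw 15.2 q7 0.98 gap 0.0597 F [-1.1 -0.4 -0.7]
  turn w [ 0.0228 -0.0031 -0.0121] | then shift xyz in turned frame [ 0.1253  0.0029 -0.0567] | in current frame [ 0.1255  0.0026 -0.0562]
```

Call:
{"op": "arm_command", "data": {
  "increments": [
    {"x":0.03,"y":0.001,"z":-0.028,"wx":0.023,"wy":-0.003,"wz":-0.012},
    {"x":0.045,"y":0.001,"z":-0.03,"wx":0,"wy":0,"wz":0},
    {"x":0.045,"y":0,"z":0,"wx":0,"wy":0,"wz":0},
    {"x":0,"y":0,"z":0,"wx":0,"wy":0,"wz":0}
  ]
}}

```text
t: 7.6
ee_pos: [0.5392, -0.2746, 0.0339]
ee_rot: [1.625, 1.568, 0.298]
wrist_force: [-0.1, 0.4, 0.1]
finger_gap: 0.0596
```

```bash
python3 -c "
from h import *
go(.5401,-.2797,-.016,13.9)"
```

```text
t 7.60 pos [ 0.5392 -0.2746  0.0339] jaw 14.0 q7 0.95 gap 0.0596 F [-0.1  0.4  0.1]
  turn w [ 0.0013 -0.0002 -0.0028] | then shift xyz in turned frame [ 0.0499 -0.0004  0.0052] | in current frame [ 0.0499 -0.0005  0.0052]
```

Call:
{"op": "arm_command", "data": {
  "increments": [
    {"x":0.02,"y":0,"z":0.004,"wx":0,"wy":0,"wz":-0.003},
    {"x":0.015,"y":0,"z":0.001,"wx":0,"wy":0,"wz":0},
    {"x":0.008,"y":0,"z":0,"wx":0,"wy":0,"wz":0},
    {"x":0,"y":0,"z":0,"wx":0,"wy":0,"wz":0}
  ]
}}

```text
t: 8.0
ee_pos: [0.5431, -0.2775, -0.0052]
ee_rot: [1.371, 1.567, 0.047]
wrist_force: [-0.1, 0.1, -0.5]
finger_gap: 0.0595
```

```bash
python3 -c "
from h import *
go(.5401,-.2797,-.0172,13.9)"
```

```text
t 8.00 pos [ 0.5431 -0.2775 -0.0052] jaw 14.2 q7 0.97 gap 0.0595 F [-0.1  0.1 -0.5]
  turn w [ 0.0045  0.0007 -0.0036] | then shift xyz in turned frame [ 0.012  -0.0034  0.0014] | in current frame [ 0.012  -0.0035  0.0014]
```

Call:
{"op": "arm_command", "data": {
  "increments": [
    {"x":0.006,"y":-0.0035,"z":0.0014,"wx":0.004,"wy":0,"wz":-0.003},
    {"x":0.003,"y":0,"z":0,"wx":0,"wy":0,"wz":0},
    {"x":0,"y":0,"z":0,"wx":0,"wy":0,"wz":0}
  ]
}}

```text
t: 8.3
ee_pos: [0.5412, -0.2809, -0.0121]
ee_rot: [0.839, 1.566, -0.489]
wrist_force: [-0.4, -0.4, -0.8]
finger_gap: 0.0597
```

```bash
python3 -c "
from h import *
go(.5401,-.2797,-.0172,13.9)"
```

```text
t 8.30 pos [ 0.5412 -0.2809 -0.0121] jaw 13.9 q7 0.97 gap 0.0597 F [-0.4 -0.4 -0.8]
  turn w [-0.0004  0.0031 -0.0035] | then shift xyz in turned frame [ 0.0051 -0.0008 -0.0015] | in current frame [ 0.0051 -0.0008 -0.0015]
```

Call:
{"op": "arm_command", "data": {
  "increments": [
    {"x":0.003,"y":-0.0008,"z":-0.0015,"wx":0,"wy":0.003,"wz":-0.003},
    {"x":0.003,"y":0,"z":0,"wx":0,"wy":0,"wz":0},
    {"x":0,"y":0,"z":0,"wx":0,"wy":0,"wz":0}
  ]
}}

```text
t: 8.6
ee_pos: [0.5405, -0.28, -0.0172]
ee_rot: [1.209, 1.569, -0.12]
wrist_force: [-0.6, 0.6, 3.0]
finger_gap: 0.0595
```

```bash
python3 -c "
from h import *
go(.5401,-.2797,-.0172,13.9)"
```

```text
t 8.60 pos [ 0.5405 -0.28   -0.0172] jaw 13.9 q7 0.98 gap 0.0595 F [-0.6  0.6  3. ]
  turn w [-0.0009  0.0006 -0.0017] | then shift xyz in turned frame [ 0.     -0.0003 -0.0004] | in current frame [ 0.     -0.0003 -0.0004]
```

Contact (3 N) at exactly the expected height. Releasing.

Call:
{"op": "arm_command", "data": {
  "increments": [
    {"x":0,"y":0,"z":0,"wx":0,"wy":0,"wz":0},
    {"x":0,"y":0,"z":0,"wx":0,"wy":0,"wz":0},
    {"x":0,"y":0,"z":0,"wx":0,"wy":0,"wz":0},
    {"x":0,"y":0,"z":0,"wx":0,"wy":0,"wz":0},
    {"x":-0.03,"y":0,"z":0,"wx":0,"wy":0,"wz":0},
    {"x":-0.045,"y":0,"z":0,"wx":0,"wy":0,"wz":0},
    {"x":-0.045,"y":0,"z":0,"wx":0,"wy":0,"wz":0},
    {"x":-0.045,"y":0,"z":0,"wx":0,"wy":0,"wz":0},
    {"x":0,"y":0,"z":0,"wx":0,"wy":0,"wz":0}
  ],
  "hand": 0.0854
}}

```text
t: 9.5
ee_pos: [0.5393, -0.2799, 0.1518]
ee_rot: [-2.168, 1.568, 2.786]
wrist_force: [0.4, -1.3, 0.3]
finger_gap: 0.0853
```

```bash
python3 -c "
from h import *
go(.372,.281,.14,0)
f,h=snap('w7')
print('block',blob(f,(h[...,0]<19)&(h[...,1]>115)&(h[...,2]>40),.038,(.54,-.28),.08))
print('ply+block',blob(f,(h[...,0]<25)&(h[...,1]>70),.006,(.54,-.28),.08))
for p in [(.54,-.28+.058),(.54-.038,-.29),(.54-.06,-.29)]: 
  a,b=proj(f,[*p,.006]).astype(int)[0];print(h[b,a])
"
```

```text
t 9.50 pos [ 0.5393 -0.2799  0.1518] jaw 13.8 q7 0.89 gap 0.0853 F [ 0.4 -1.3  0.3]
  turn w [ 0.2412 -0.0011  0.0021] | then shift xyz in turned frame [ 0.0118 -0.1673 -0.5609] | in current frame [ 0.0126 -0.0285 -0.5846]
block [(0.54, -0.2803, 98.8, 59.4, -76.2, 5735)]
ply+block [(0.5239, -0.2368, 256.6, 222.8, 13.7, 37367)]
[ 19 101 139]
[ 18 102 153]
[ 19  87 132]
```

View pics/w7.png

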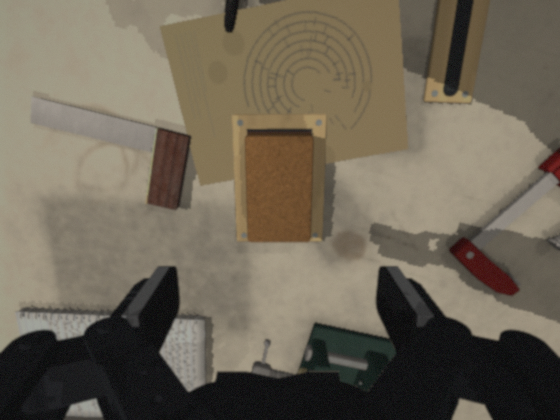

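```bash
python3 -c "
from h import *
f=np.load('pics/w7.npy',allow_pickle=True).item()
c=cast(f,[(233,115),(327,115),(237,241)],.006);print(c.round(4),np.linalg.norm(c[0]-c[1]),np.linalg.norm(c[0]-c[2]))
u=np.array([-.24,.971]);print((c[0]+c[1])/2-.065*u)
b=cast(f,[(245,129),(312,129)],.006);print('block foot end centre->',b.mean(0)-.0505*u)
h=cv2.cvtColor(f['img'],cv2.COLOR_RGB2HSV)
print('stock',blob(f,(h[...,0]<19)&(h[...,1]>90)&(h[...,2]<120),.014,(.43,-.3),.08))
print('penb',blob(f,h[...,2]<60,.006,(.65,-.13),.08))
go(.372,.281,.14,0)
"
```

```text
[[ 0.4837 -0.2292]
 [ 0.5688 -0.2084]
 [ 0.5131 -0.353 ]] 0.08763320724938893 0.12718453622903989
[ 0.5418262  -0.28193468]
block foot end centre-> [ 0.54003517 -0.28059151]
stock [(0.434, -0.2932, 73.1, 28.8, 89.4, 1642)]
penb [(0.6643, -0.1269, 76.0, 13.1, -77.7, 905)]
t 9.55 pos [ 0.5382 -0.2788  0.149 ] jaw 13.8 q7 0.89 gap 0.0850 F [ 0.1 -0.  -0.9]
  turn w [ 0.2417 -0.0033  0.005 ] | then shift xyz in turned frame [ 0.009  -0.1662 -0.5598] | in current frame [ 0.0114 -0.0274 -0.5833]
```

The block measures (0.540,−0.2804) at −76.2°, against a board centre of about (0.541,−0.2818), so it is within 2 mm. The view also shows the square's stock at (168,168), blade tip (35,108) and the pen-board end (450,90). The tub is next.

Call:
{"op": "arm_command", "data": {
  "increments": [
    {"x":0,"y":0.004,"z":-0.03,"wx":-0.03,"wy":0,"wz":0},
    {"x":0,"y":0.006,"z":-0.045,"wx":-0.03,"wy":0,"wz":0},
    {"x":0,"y":0.006,"z":-0.045,"wx":-0.03,"wy":0,"wz":0},
    {"x":0,"y":0.006,"z":-0.045,"wx":-0.03,"wy":0,"wz":0},
    {"x":0,"y":0.006,"z":-0.045,"wx":-0.03,"wy":0,"wz":0},
    {"x":0,"y":0.006,"z":-0.045,"wx":-0.03,"wy":0,"wz":0},
    {"x":0,"y":0.006,"z":-0.045,"wx":-0.03,"wy":0,"wz":0},
    {"x":0,"y":0.006,"z":-0.045,"wx":-0.03,"wy":0,"wz":0},
    {"x":0,"y":0.006,"z":-0.045,"wx":-0.03,"wy":0,"wz":0},
    {"x":0,"y":0.006,"z":-0.045,"wx":-0.03,"wy":0,"wz":0},
    {"x":0,"y":0.006,"z":-0.045,"wx":-0.03,"wy":0,"wz":0},
    {"x":0,"y":0.006,"z":-0.045,"wx":-0.03,"wy":0,"wz":0},
    {"x":0,"y":0.006,"z":-0.045,"wx":-0.03,"wy":0,"wz":0},
    {"x":0,"y":0.0,"z":0,"wx":0,"wy":0,"wz":0}
  ]
}}

```text
t: 10.95
ee_pos: [0.3543, 0.2864, 0.1371]
ee_rot: [-2.015, 1.549, -2.937]
wrist_force: [-0.3, -0.2, -1.2]
finger_gap: 0.0856
```

```bash
python3 -c "
from h import *
go(.373,.281,.14)
f,h=snap('w8')
p=proj(f,[.373,.281,.037])[0].round();print(p)
"
```

```text
t 10.95 pos [0.3543 0.2864 0.1371] jaw 37.2 q7 0.02 gap 0.0856 F [-0.3 -0.2 -1.2]
  turn w [-0.0001 -0.0092  0.0194] | then shift xyz in turned frame [-0.0029  0.0116  0.0156] | in current frame [-0.0033  0.0116  0.0156]
[293. 211.]
```

View pics/w8.png

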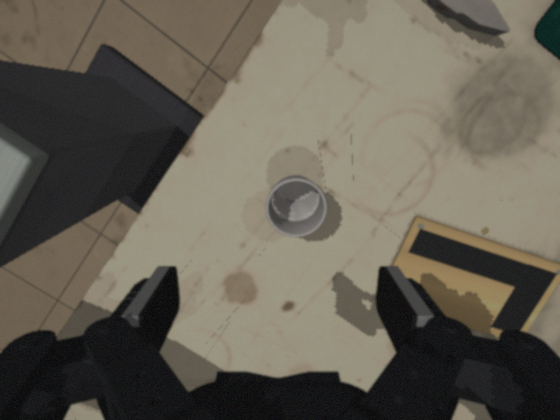

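The wrist view shows the tub rim at about (297,206), spanning 266–328 by 176–237, and the L board at lower right.

```bash
python3 -c "
from h import *
f=np.load('pics/w8.npy',allow_pickle=True).item()
c=cast(f,[(297,206),(266.5,206),(327.5,206),(297,176),(297,237)],.037);print(c.round(4),np.linalg.norm(c[1]-c[2]),np.linalg.norm(c[3]-c[4]))
go(*c[0],.02)
"
```

```text
[[0.3728 0.2864]
 [0.3517 0.2703]
 [0.3938 0.3024]
 [0.3565 0.3073]
 [0.3906 0.2636]] 0.05288462178403697 0.05542359260713638
t 11.00 pos [0.3556 0.2836 0.137 ] jaw 37.0 q7 0.03 gap 0.0851 F [ 0.1 -0.1  1. ]
  turn w [-0.0001 -0.0077  0.0201] | then shift xyz in turned frame [0.117  0.0154 0.0081] | in current frame [0.1166 0.0178 0.009 ]
```

Call:
{"op": "arm_command", "data": {
  "increments": [
    {"x":0.035,"y":0.009,"z":0.004,"wx":0,"wy":-0.008,"wz":0.02},
    {"x":0.04,"y":0.007,"z":0.004,"wx":0,"wy":0,"wz":0},
    {"x":0.03,"y":0,"z":0,"wx":0,"wy":0,"wz":0},
    {"x":0,"y":0,"z":0,"wx":0,"wy":0,"wz":0}
  ]
}}

```text
t: 11.4
ee_pos: [0.3743, 0.2835, 0.0277]
ee_rot: [0.284, 1.568, -0.644]
wrist_force: [-0.4, -0.2, 1.4]
finger_gap: 0.0852
```

```bash
python3 -c "
from h import *
go(.373,.286,-.017)
"
```

```text
t 11.40 pos [0.3743 0.2835 0.0277] jaw 36.8 q7 0.11 gap 0.0852 F [-0.4 -0.2  1.4]
  turn w [-0.      0.0023 -0.0007] | then shift xyz in turned frame [ 0.0447  0.0005 -0.0028] | in current frame [ 0.0447  0.0004 -0.0029]
```

Call:
{"op": "arm_command", "data": {
  "increments": [
    {"x":0.02,"y":0,"z":-0.003,"wx":0,"wy":0.002,"wz":0},
    {"x":0.016,"y":0,"z":0,"wx":0,"wy":0,"wz":0},
    {"x":0.008,"y":0,"z":0,"wx":0,"wy":0,"wz":0},
    {"x":0,"y":0,"z":0,"wx":0,"wy":0,"wz":0}
  ]
}}

```text
t: 11.8
ee_pos: [0.3747, 0.2821, -0.0155]
ee_rot: [-0.259, 1.569, -1.194]
wrist_force: [-0.1, 0.7, 0.4]
finger_gap: 0.0856
```

```bash
python3 -c "
from h import *
go(.373,.286,-.017)
"
```

```text
t 11.80 pos [ 0.3747  0.2821 -0.0155] jaw 36.5 q7 0.13 gap 0.0856 F [-0.1  0.7  0.4]
  turn w [0.     0.0019 0.0005] | then shift xyz in turned frame [ 0.0015  0.0009 -0.0042] | in current frame [ 0.0015  0.0009 -0.0042]
```

Call:
{"op": "arm_command", "data": {
  "increments": [
    {"x":0,"y":0.001,"z":-0.004,"wx":0,"wy":0.002,"wz":0},
    {"x":0,"y":0,"z":0,"wx":0,"wy":0,"wz":0}
  ]
}}

```text
t: 12.0
ee_pos: [0.374, 0.2861, -0.0139]
ee_rot: [1.779, 1.57, 0.844]
wrist_force: [-0.3, -0.3, 0.2]
finger_gap: 0.0857
```

Call:
{"op": "arm_command", "data": {
  "increments": [
    {"x":0,"y":0,"z":0,"wx":0,"wy":0,"wz":0},
    {"x":0,"y":0,"z":0,"wx":0,"wy":0,"wz":0},
    {"x":0,"y":0,"z":0,"wx":0,"wy":0,"wz":0},
    {"x":0,"y":0,"z":0,"wx":0,"wy":0,"wz":0},
    {"x":0,"y":0,"z":0,"wx":0,"wy":0,"wz":0}
  ],
  "hand": 0.03,
  "grip_force": 20
}}

```text
t: 12.5
ee_pos: [0.3747, 0.2871, -0.0116]
ee_rot: [1.727, 1.566, 0.792]
wrist_force: [-0.1, 0.2, 0.7]
finger_gap: 0.0519
```

```bash
python3 -c "
from h import *
go(.6345,.1397,.1,12)
"
```

```text
t 12.50 pos [ 0.3747  0.2871 -0.0116] jaw 36.4 q7 0.13 gap 0.0519 F [-0.1  0.2  0.7]
  turn w [ 0.4264 -0.0016 -0.0041] | then shift xyz in turned frame [-0.1116  0.2235  0.1982] | in current frame [-0.1113  0.122   0.2728]
```

Call:
{"op": "arm_command", "data": {
  "increments": [
    {"x":-0.02,"y":0,"z":0,"wx":0,"wy":0,"wz":0},
    {"x":-0.04,"y":0,"z":0,"wx":0.107,"wy":0,"wz":0},
    {"x":-0.04,"y":0,"z":0,"wx":0.107,"wy":0,"wz":0},
    {"x":-0.02,"y":0,"z":0,"wx":0.107,"wy":0,"wz":0},
    {"x":0,"y":0.02,"z":0.02,"wx":0.107,"wy":0,"wz":0},
    {"x":0,"y":0.033,"z":0.035,"wx":0,"wy":0,"wz":0},
    {"x":0,"y":0.033,"z":0.035,"wx":0,"wy":0,"wz":0},
    {"x":0,"y":0.033,"z":0.035,"wx":0,"wy":0,"wz":0},
    {"x":0,"y":0.033,"z":0.035,"wx":0,"wy":0,"wz":0},
    {"x":0,"y":0.033,"z":0.035,"wx":0,"wy":0,"wz":0},
    {"x":0,"y":0.033,"z":0.035,"wx":0,"wy":0,"wz":0},
    {"x":0,"y":0.005,"z":0.02,"wx":0,"wy":0,"wz":0},
    {"x":0,"y":0,"z":0,"wx":0,"wy":0,"wz":0}
  ]
}}

```text
t: 13.8
ee_pos: [0.6509, 0.0813, 0.1098]
ee_rot: [-2.87, 1.568, 2.042]
wrist_force: [-0.2, 0.2, -1.0]
finger_gap: 0.0522
```

```bash
python3 -c "
from h import *
go(.6345,.1397,.1,12)
f,h=snap('w9')
print('disc',blob(f,h[...,2]<75,.006,(.63,.137),.05), proj(f,[.6345,.1397,.006]))
for z in (.006,): print(blob(f,(h[...,0]<24)&(h[...,1]>75)&(h[...,2]>110),z,(.63,.137),.06))
"
```

```text
t 13.80 pos [0.6509 0.0813 0.1098] jaw 11.4 q7 0.26 gap 0.0522 F [-0.2  0.2 -1. ]
  turn w [-0.01   -0.0028  0.0008] | then shift xyz in turned frame [ 0.0098 -0.0039 -0.0606] | in current frame [ 0.01   -0.0045 -0.0605]
disc [(0.6346, 0.14, 53.2, 53.0, 11.3, 2220)] [[272.34539759 119.73847248]]
[(0.635, 0.14, 89.1, 88.7, 0.6, 7730)]
```

View pics/w9.png

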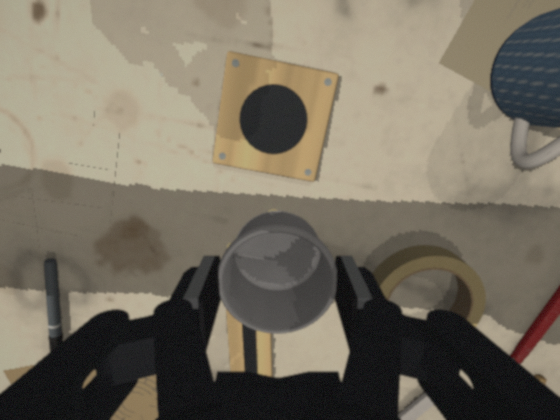

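The view shows the tub in the hand, rim centre about (277,278), and the disc at (273,119), measured (0.6348,0.140).

```bash
python3 -c "
from h import *
f=np.load('pics/w9.npy',allow_pickle=True).item()
c=cast(f,[(277,278),(220,278),(334.5,278),(277,226),(277,332)],.1584);print(c.round(4),np.linalg.norm(c[1]-c[2]),np.linalg.norm(c[3]-c[4]))
go(.6348,.140,-.0056)
"
```

```text
[[0.6501 0.0823]
 [0.6256 0.0774]
 [0.6748 0.0872]
 [0.6453 0.1061]
 [0.6556 0.0548]] 0.05018331893089785 0.052317594392242116
t 13.85 pos [0.6503 0.0831 0.1097] jaw 11.5 q7 0.25 gap 0.0515 F [-0.3 -0.2 -0.4]
  turn w [-0.     -0.0038  0.0009] | then shift xyz in turned frame [ 0.1153 -0.0038 -0.0588] | in current frame [ 0.1156 -0.0037 -0.0584]
```

Call:
{"op": "arm_command", "data": {
  "increments": [
    {"x":0,"y":-0.004,"z":-0.03,"wx":0,"wy":-0.003,"wz":0},
    {"x":0.03,"y":0,"z":-0.029,"wx":0,"wy":0,"wz":0},
    {"x":0.04,"y":0,"z":0,"wx":0,"wy":0,"wz":0},
    {"x":0.02,"y":0,"z":0,"wx":0,"wy":0,"wz":0},
    {"x":0,"y":0,"z":0,"wx":0,"wy":0,"wz":0}
  ]
}}

```text
t: 14.35
ee_pos: [0.63, 0.1506, 0.0178]
ee_rot: [-3.007, 1.565, 1.912]
wrist_force: [0.6, 0.5, 0.3]
finger_gap: 0.0522
```

```bash
python3 -c "
from h import *
go(.6346,.1406,-.0056)
"
```

```text
t 14.35 pos [0.63   0.1506 0.0178] jaw 11.9 q7 0.20 gap 0.0522 F [0.6 0.5 0.3]
  turn w [-0.     -0.0062  0.0008] | then shift xyz in turned frame [0.0234 0.0024 0.0107] | in current frame [0.0234 0.0024 0.0108]
```

Call:
{"op": "arm_command", "data": {
  "increments": [
    {"x":0.008,"y":0.002,"z":0.0105,"wx":0,"wy":-0.005,"wz":0},
    {"x":0.006,"y":0,"z":0,"wx":0,"wy":0,"wz":0},
    {"x":0,"y":0,"z":0,"wx":0,"wy":0,"wz":0}
  ]
}}

```text
t: 14.65
ee_pos: [0.6344, 0.1419, 0.005]
ee_rot: [2.672, 1.569, 1.31]
wrist_force: [-0.7, -0.7, 0.6]
finger_gap: 0.0517
```

```bash
python3 -c "
from h import *
go(.6346,.1406,-.0056)
"
```

```text
t 14.65 pos [0.6344 0.1419 0.005 ] jaw 12.0 q7 0.22 gap 0.0517 F [-0.7 -0.7  0.6]
  turn w [ 0.     -0.0015 -0.0007] | then shift xyz in turned frame [ 0.0106 -0.      0.0014] | in current frame [ 0.0106 -0.0001  0.0014]
```

Call:
{"op": "arm_command", "data": {
  "increments": [
    {"x":0.005,"y":0,"z":0.0014,"wx":0,"wy":-0.001,"wz":0},
    {"x":0.004,"y":0,"z":0,"wx":0,"wy":0,"wz":0},
    {"x":0,"y":0,"z":0,"wx":0,"wy":0,"wz":0}
  ]
}}

```text
t: 14.95
ee_pos: [0.6361, 0.1399, -0.0028]
ee_rot: [1.667, 1.567, 0.304]
wrist_force: [-0.4, 0.6, -0.7]
finger_gap: 0.0516
```

```bash
python3 -c "
from h import *
go(.6346,.1406,-.0056)
"
```

```text
t 14.95 pos [ 0.6361  0.1399 -0.0028] jaw 11.9 q7 0.22 gap 0.0516 F [-0.4  0.6 -0.7]
  turn w [ 0.     -0.0004 -0.0038] | then shift xyz in turned frame [ 0.0028 -0.0013 -0.001 ] | in current frame [ 0.0028 -0.0013 -0.001 ]
```

Call:
{"op": "arm_command", "data": {
  "increments": [
    {"x":0.002,"y":-0.0015,"z":-0.001,"wx":0,"wy":0,"wz":-0.003},
    {"x":0.002,"y":0,"z":0,"wx":0,"wy":0,"wz":0}
  ]
}}

```text
t: 15.15
ee_pos: [0.6346, 0.1406, -0.0062]
ee_rot: [2.041, 1.569, 0.678]
wrist_force: [-8.6, -0.2, 24.2]
finger_gap: 0.052
```

```bash
python3 -c "
from h import *
go(.6346,.1406,-.0056)
"
```

```text
t 15.15 pos [ 0.6346  0.1406 -0.0062] jaw 11.9 q7 0.22 gap 0.0520 F [-8.6 -0.2 24.2]
  turn w [ 0.     -0.0007 -0.0013] | then shift xyz in turned frame [-0.0006 -0.     -0.    ] | in current frame [-0.0006 -0.     -0.    ]
```

Firm contact (24 N), so I'll back off a touch, release and rise.

Call:
{"op": "arm_command", "data": {
  "increments": [
    {"x":-0.001,"y":0,"z":0,"wx":0,"wy":0,"wz":0}
  ]
}}

```text
t: 15.25
ee_pos: [0.6345, 0.1407, -0.005]
ee_rot: [2.174, 1.569, 0.811]
wrist_force: [0.5, -0.2, -0.3]
finger_gap: 0.0516
```

Call:
{"op": "arm_command", "data": {
  "increments": [
    {"x":0,"y":0,"z":0,"wx":0,"wy":0,"wz":0},
    {"x":0,"y":0,"z":0,"wx":0,"wy":0,"wz":0},
    {"x":0,"y":0,"z":0,"wx":0,"wy":0,"wz":0},
    {"x":0,"y":0,"z":0,"wx":0,"wy":0,"wz":0},
    {"x":-0.03,"y":0,"z":0,"wx":0,"wy":0,"wz":0},
    {"x":-0.045,"y":0,"z":0,"wx":0,"wy":0,"wz":0},
    {"x":-0.045,"y":0,"z":0,"wx":0,"wy":0,"wz":0},
    {"x":-0.03,"y":0,"z":0,"wx":0,"wy":0,"wz":0},
    {"x":0,"y":0,"z":0,"wx":0,"wy":0,"wz":0}
  ],
  "hand": 0.0854
}}

```text
t: 16.15
ee_pos: [0.6335, 0.1402, 0.1486]
ee_rot: [-1.611, 1.568, -2.975]
wrist_force: [0.1, -0.7, -0.9]
finger_gap: 0.0852
```

```bash
python3 -c "
from h import *
go(.456,-.09,.15,-1)
f,h=snap('w10')
print('board',blob(f,(h[...,0]<24)&(h[...,1]>75)&(h[...,2]>110),.006,(.63,.137),.06))
m=((h[...,1]<45)&(h[...,2]<150));m=m.astype(np.uint8)
print('tub?',blob(f,m,.043,(.635,.14),.06))
cv2.imwrite('pics/w10c.png',cv2.resize(f['img'][80:330,150:480,::-1],(660,500),interpolation=cv2.INTER_CUBIC))
"
```

```text
t 16.15 pos [0.6335 0.1402 0.1486] jaw 11.9 q7 0.15 gap 0.0852 F [ 0.1 -0.7 -0.9]
  turn w [2.247e-01 2.000e-04 2.400e-03] | then shift xyz in turned frame [-0.0014 -0.1735  0.2333] | in current frame [-0.0009 -0.2211  0.1888]
board [(0.6346, 0.1405, 89.0, 88.9, 0.3, 3132), (0.6607, 0.1025, 40.3, 12.5, 18.5, 260)]
tub? [(0.6338, 0.1423, 58.4, 52.6, -78.2, 2393)]
```

View pics/w10c.png

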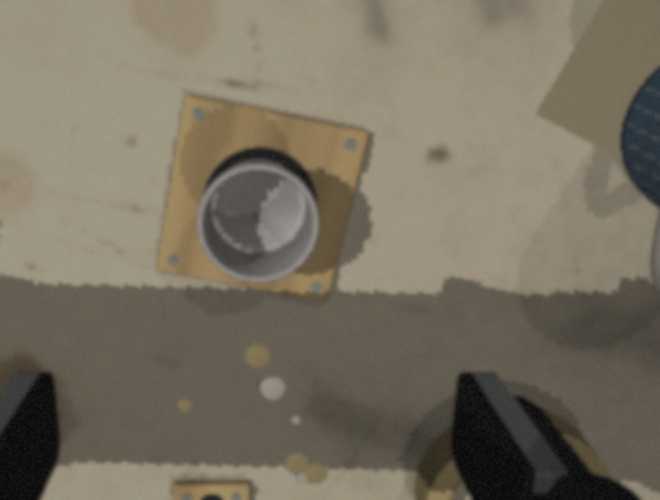

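The crop shows the tub upright on its board, rim centre (259,221), with the disc's edge only visible behind it.

```bash
python3 -c "
from h import *
f=np.load('pics/w10.npy',allow_pickle=True).item()
print(cast(f,[(279.5,190.5),(249,190.5),(309.5,190.5),(279.5,161),(279.5,220.5)],.043).round(4))
f=np.load('pics/w9.npy',allow_pickle=True).item()
"
```

```text
[[0.6347 0.1406]
 [0.6086 0.1351]
 [0.6603 0.1459]
 [0.6293 0.166 ]
 [0.6404 0.1133]]
```

Tub rim centre (0.6347,0.1406), on target. The pen is next.

```bash
python3 -c "
from h import *
go(.46,-.10,.12,4.3)"
```

```text
t 16.20 pos [0.6326 0.1402 0.1467] jaw 11.9 q7 0.16 gap 0.0853 F [ 0.1 -0.5 -0.4]
  turn w [0.1323 0.0002 0.0047] | then shift xyz in turned frame [ 0.0267 -0.1901  0.2266] | in current frame [ 0.0277 -0.2182  0.1995]
```

Call:
{"op": "arm_command", "data": {
  "increments": [
    {"x":0,"y":-0.018,"z":0.02,"wx":0.066,"wy":0,"wz":0.004},
    {"x":0,"y":-0.032,"z":0.034,"wx":0.066,"wy":0,"wz":0},
    {"x":0,"y":-0.03,"z":0.034,"wx":0,"wy":0,"wz":0},
    {"x":0.005,"y":-0.03,"z":0.034,"wx":0,"wy":0,"wz":0},
    {"x":0.005,"y":-0.03,"z":0.034,"wx":0,"wy":0,"wz":0},
    {"x":0.005,"y":-0.03,"z":0.034,"wx":0,"wy":0,"wz":0},
    {"x":0.005,"y":-0.025,"z":0.034,"wx":0,"wy":0,"wz":0},
    {"x":0,"y":0,"z":0,"wx":0,"wy":0,"wz":0}
  ]
}}

```text
t: 17.0
ee_pos: [0.4479, -0.1063, 0.1175]
ee_rot: [-1.608, 1.559, -3.104]
wrist_force: [1.2, 0.5, -0.4]
finger_gap: 0.0855
```

```bash
python3 -c "
from h import *
go(.46,-.09,.12,4.3)
f,h=snap('w11')
print('pen',blob(f,h[...,2]<68,.008,(.46,-.08),.06))
print(proj(f,[[.457,-.048,.01],[.463,-.1326,.01]]))
"
```

```text
t 17.00 pos [ 0.4479 -0.1063  0.1175] jaw 4.3 q7 0.49 gap 0.0855 F [ 1.2  0.5 -0.4]
  turn w [-0.0001 -0.0004  0.0118] | then shift xyz in turned frame [-0.0025  0.0133 -0.0154] | in current frame [-0.0027  0.0132 -0.0154]
pen [(0.4571, -0.0597, 68.9, 12.2, -85.7, 728), (0.4641, -0.1325, 53.9, 10.7, -85.2, 464)]
[[295.43339777 122.96059227]
 [293.71269279 219.48883841]]
```

View pics/w11.png

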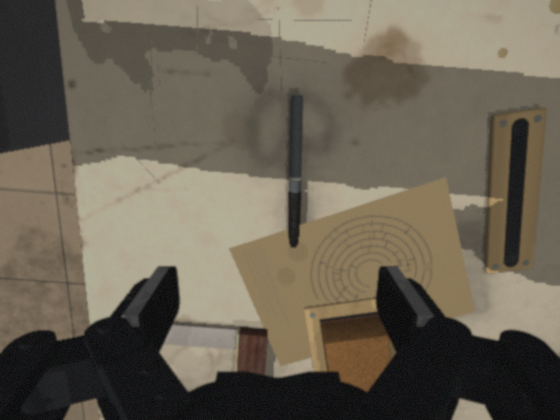

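The view shows the whole pen from (296,95) to (293,245) and the whole pen board, bar from (520,120) to (512,265). The pen's ends give centre (0.4603,−0.0922), axis −85.1°, length 136 mm.

```bash
python3 -c "
from h import *
f=np.load('pics/w11.npy',allow_pickle=True).item();h=cv2.cvtColor(f['img'],cv2.COLOR_RGB2HSV)
print('bar',blob(f,h[...,2]<60,.006,(.655,-.1),.07), blob(f,(h[...,0]<27)&(h[...,1]>70),.006,(.655,-.1),.07))
go(.4603,-.0922,-.01,4.8)
"
```

```text
bar [(0.6576, -0.098, 136.9, 13.0, -77.6, 1610)] [(0.6557, -0.0974, 149.3, 45.2, -77.7, 6526)]
t 17.05 pos [ 0.4496 -0.1041  0.1175] jaw 4.4 q7 0.48 gap 0.0856 F [ 0.2 -0.2 -0.4]
  turn w [-0.0067 -0.0014  0.0111] | then shift xyz in turned frame [ 0.1275  0.0117 -0.0109] | in current frame [ 0.1274  0.013  -0.0108]
```

Call:
{"op": "arm_command", "data": {
  "increments": [
    {"x":0.03,"y":0.007,"z":-0.006,"wx":-0.007,"wy":0,"wz":0.01},
    {"x":0.04,"y":0.006,"z":-0.005,"wx":0,"wy":0,"wz":0},
    {"x":0.03,"y":0,"z":0,"wx":0,"wy":0,"wz":0},
    {"x":0,"y":0,"z":0,"wx":0,"wy":0,"wz":0}
  ],
  "hand": 0.035
}}

```text
t: 17.45
ee_pos: [0.464, -0.0886, 0.0132]
ee_rot: [2.71, 1.568, 1.226]
wrist_force: [-0.8, -0.5, 0.4]
finger_gap: 0.0351
```

```bash
python3 -c "
from h import *
go(.4603,-.0922,-.01,4.8)
"
```

```text
t 17.45 pos [ 0.464  -0.0886  0.0132] jaw 5.0 q7 0.58 gap 0.0351 F [-0.8 -0.5  0.4]
  turn w [ 0.0029 -0.0025 -0.0012] | then shift xyz in turned frame [ 0.0232 -0.004   0.0033] | in current frame [ 0.0232 -0.004   0.0033]
```

Call:
{"op": "arm_command", "data": {
  "increments": [
    {"x":0.012,"y":-0.004,"z":0.0033,"wx":0.003,"wy":-0.002,"wz":0},
    {"x":0.01,"y":0,"z":0,"wx":0,"wy":0,"wz":0},
    {"x":0,"y":0,"z":0,"wx":0,"wy":0,"wz":0}
  ]
}}

```text
t: 17.75
ee_pos: [0.4615, -0.0902, -0.009]
ee_rot: [3.044, 1.569, 1.559]
wrist_force: [-0.5, -0.2, -0.0]
finger_gap: 0.0349
```

```bash
python3 -c "
from h import *
go(.4603,-.0922,-.02,4.8)
"
```

```text
t 17.75 pos [ 0.4615 -0.0902 -0.009 ] jaw 4.9 q7 0.60 gap 0.0349 F [-0.5 -0.2 -0. ]
  turn w [ 0.0025 -0.0016 -0.0002] | then shift xyz in turned frame [ 0.011  -0.0013  0.0019] | in current frame [ 0.011  -0.0013  0.0019]
```

Call:
{"op": "arm_command", "data": {
  "increments": [
    {"x":0.005,"y":-0.001,"z":0.002,"wx":0.002,"wy":-0.001,"wz":0},
    {"x":0.003,"y":0,"z":0,"wx":0,"wy":0,"wz":0},
    {"x":0,"y":0,"z":0,"wx":0,"wy":0,"wz":0}
  ]
}}

```text
t: 18.05
ee_pos: [0.4624, -0.0919, -0.0158]
ee_rot: [1.684, 1.568, 0.198]
wrist_force: [0.1, -0.9, 0.3]
finger_gap: 0.0352
```

Call:
{"op": "arm_command", "data": {
  "increments": [
    {"x":0.003,"y":0,"z":0,"wx":0,"wy":0,"wz":0},
    {"x":0,"y":0,"z":0,"wx":0,"wy":0,"wz":0}
  ]
}}

```text
t: 18.25
ee_pos: [0.4629, -0.0919, -0.0184]
ee_rot: [1.617, 1.567, 0.131]
wrist_force: [0.4, -0.1, 0.4]
finger_gap: 0.0349
```

```bash
python3 -c "
from h import *
go(.4603,-.0922,-.022,4.8)
f,h=snap('w12')
cv2.imwrite('pics/w12c.png',f['img'][150:420,130:430,::-1])
"
```

```text
t 18.25 pos [ 0.4629 -0.0919 -0.0184] jaw 4.9 q7 0.61 gap 0.0349 F [ 0.4 -0.1  0.4]
  turn w [ 0.0012 -0.0002 -0.0043] | then shift xyz in turned frame [ 0.0036 -0.0026  0.    ] | in current frame [ 0.0036 -0.0026  0.    ]
```

View pics/w12c.png

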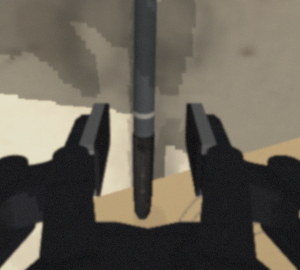

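The crop shows the pen centred between the fingers, tips at about z 0.005. I'll centre and grip.

Call:
{"op": "arm_command", "data": {
  "increments": [
    {"x":0.0,"y":-0.0025,"z":0,"wx":0.001,"wy":0,"wz":-0.004},
    {"x":0,"y":0,"z":0,"wx":0,"wy":0,"wz":0}
  ]
}}

```text
t: 18.5
ee_pos: [0.4603, -0.0922, -0.0181]
ee_rot: [2.319, 1.57, 0.832]
wrist_force: [-0.1, -0.2, -0.0]
finger_gap: 0.0347
```

Call:
{"op": "arm_command", "data": {
  "increments": [
    {"x":0,"y":0,"z":0,"wx":0,"wy":0,"wz":0},
    {"x":0,"y":0,"z":0,"wx":0,"wy":0,"wz":0},
    {"x":0,"y":0,"z":0,"wx":0,"wy":0,"wz":0},
    {"x":0,"y":0,"z":0,"wx":0,"wy":0,"wz":0}
  ],
  "hand": 0.005,
  "grip_force": 25
}}

```text
t: 18.9
ee_pos: [0.4604, -0.0922, -0.018]
ee_rot: [2.0, 1.57, 0.513]
wrist_force: [-0.2, -0.5, 0.7]
finger_gap: 0.0051
```

```bash
python3 -c "
from h import *
go(.657,-.098,.06,12.4)
"
```

```text
t 18.90 pos [ 0.4604 -0.0922 -0.018 ] jaw 4.8 q7 0.61 gap 0.0051 F [-0.2 -0.5  0.7]
  turn w [-0.1326 -0.0002 -0.0004] | then shift xyz in turned frame [-0.078   0.1908  0.0479] | in current frame [-0.0779  0.1955  0.0222]
```

The gap reached 5 mm, so the tips passed above the pen. Reopening and going lower.

Call:
{"op": "arm_command", "data": {
  "increments": [
    {"x":0,"y":0,"z":0,"wx":0,"wy":0,"wz":0},
    {"x":0,"y":0,"z":0,"wx":0,"wy":0,"wz":0},
    {"x":0,"y":0,"z":0,"wx":0,"wy":0,"wz":0},
    {"x":0.004,"y":0,"z":0,"wx":0,"wy":0,"wz":0},
    {"x":0.003,"y":0,"z":0,"wx":0,"wy":0,"wz":0},
    {"x":0,"y":0,"z":0,"wx":0,"wy":0,"wz":0}
  ],
  "hand": 0.035
}}

```text
t: 19.5
ee_pos: [0.4605, -0.0921, -0.0256]
ee_rot: [1.811, 1.57, 0.324]
wrist_force: [-1.0, -0.4, -0.4]
finger_gap: 0.0348
```

```bash
python3 -c "
from h import *
go(.4603,-.0922,-.03,4.8)
f,h=snap('w13')
print(blob(f,h[...,2]<68,.013,(.455,-.05),.05)[:2])
v=h[...,2]
for r in (170,200,330): print(r,''.join('#' if x<80 else '.' for x in v[r,220:340:2]))
"
```

```text
t 19.50 pos [ 0.4605 -0.0921 -0.0256] jaw 4.8 q7 0.62 gap 0.0348 F [-1.  -0.4 -0.4]
  turn w [ 0.0001 -0.0002 -0.0006] | then shift xyz in turned frame [ 0.0044 -0.0002  0.0001] | in current frame [ 0.0044 -0.0002  0.0001]
[(0.458, -0.058, 65.8, 9.8, -86.0, 489)]
170 ........................############........................
200 ........................############........................
330 ######..................###########.................########
```

Call:
{"op": "arm_command", "data": {
  "increments": [
    {"x":0.003,"y":0,"z":0,"wx":0,"wy":0,"wz":0},
    {"x":0,"y":0,"z":0,"wx":0,"wy":0,"wz":0}
  ]
}}

```text
t: 19.75
ee_pos: [0.4604, -0.0922, -0.0288]
ee_rot: [1.816, 1.57, 0.329]
wrist_force: [-0.3, 0.6, -1.1]
finger_gap: 0.0352
```

Call:
{"op": "arm_command", "data": {
  "increments": [
    {"x":0.003,"y":0,"z":0,"wx":0,"wy":0,"wz":0},
    {"x":0,"y":0,"z":0,"wx":0,"wy":0,"wz":0}
  ]
}}

```text
t: 19.95
ee_pos: [0.4604, -0.0922, -0.0321]
ee_rot: [1.861, 1.57, 0.374]
wrist_force: [0.8, -0.9, -0.1]
finger_gap: 0.0351
```

Call:
{"op": "arm_command", "data": {
  "increments": [
    {"x":0,"y":0,"z":0,"wx":0,"wy":0,"wz":0},
    {"x":0,"y":0,"z":0,"wx":0,"wy":0,"wz":0},
    {"x":0,"y":0,"z":0,"wx":0,"wy":0,"wz":0},
    {"x":0,"y":0,"z":0,"wx":0,"wy":0,"wz":0}
  ],
  "hand": 0.006,
  "grip_force": 25
}}

```text
t: 20.35
ee_pos: [0.4605, -0.0923, -0.0319]
ee_rot: [1.822, 1.57, 0.335]
wrist_force: [1.0, -1.0, 0.3]
finger_gap: 0.0112
```

```bash
python3 -c "
from h import *
go(.657,-.098,.06,12.4)
"
```

```text
t 20.35 pos [ 0.4605 -0.0923 -0.0319] jaw 4.8 q7 0.62 gap 0.0112 F [ 1.  -1.   0.3]
  turn w [-1.328e-01 -1.000e-04 -6.000e-04] | then shift xyz in turned frame [-0.0919  0.1907  0.0478] | in current frame [-0.0918  0.1954  0.0221]
```

Pen gripped (11.2 mm). Lifting and carrying to the board.

Call:
{"op": "arm_command", "data": {
  "increments": [
    {"x":-0.015,"y":0,"z":0,"wx":0,"wy":0,"wz":0},
    {"x":-0.03,"y":0,"z":0,"wx":-0.066,"wy":0,"wz":0},
    {"x":-0.03,"y":0,"z":0,"wx":-0.066,"wy":0,"wz":0},
    {"x":-0.015,"y":0.02,"z":0.006,"wx":0,"wy":0,"wz":0},
    {"x":0,"y":0.04,"z":0.01,"wx":0,"wy":0,"wz":0},
    {"x":0,"y":0.04,"z":0.01,"wx":0,"wy":0,"wz":0},
    {"x":0,"y":0.04,"z":0.01,"wx":0,"wy":0,"wz":0},
    {"x":0,"y":0.04,"z":0.01,"wx":0,"wy":0,"wz":0},
    {"x":0,"y":0,"z":0,"wx":0,"wy":0,"wz":0}
  ]
}}

```text
t: 21.25
ee_pos: [0.6502, -0.0973, 0.0616]
ee_rot: [-2.404, 1.569, 2.529]
wrist_force: [-0.4, 0.5, -1.2]
finger_gap: 0.0111
```

```bash
python3 -c "
from h import *
go(.657,-.098,.02,12.4)
f,h=snap('w14')
print('bar',blob(f,h[...,2]<60,.006,(.655,-.07),.06)[:2], blob(f,(h[...,0]<27)&(h[...,1]>70),.006,(.655,-.1),.07))
"
```

```text
t 21.25 pos [ 0.6502 -0.0973  0.0616] jaw 12.7 q7 0.57 gap 0.0111 F [-0.4  0.5 -1.2]
  turn w [ 0.0048 -0.0013  0.0012] | then shift xyz in turned frame [0.0416 0.0065 0.0022] | in current frame [0.0416 0.0066 0.0022]
bar [] [(0.6544, -0.0823, 117.8, 43.7, -77.5, 2357)]
```

Call:
{"op": "arm_command", "data": {
  "increments": [
    {"x":0.02,"y":0.0066,"z":0.002,"wx":0.005,"wy":-0.001,"wz":0.001},
    {"x":0.02,"y":0,"z":0,"wx":0,"wy":0,"wz":0},
    {"x":0.02,"y":0,"z":0,"wx":0,"wy":0,"wz":0},
    {"x":0,"y":0,"z":0,"wx":0,"wy":0,"wz":0}
  ]
}}

```text
t: 21.7
ee_pos: [0.6502, -0.0986, -0.0005]
ee_rot: [-1.821, 1.565, 3.105]
wrist_force: [-0.7, 1.1, 0.5]
finger_gap: 0.0107
```

```bash
python3 -c "
from h import *
go(.657,-.098,-.0255,12.4)
"
```

```text
t 21.70 pos [ 6.502e-01 -9.860e-02 -5.000e-04] jaw 12.3 q7 0.59 gap 0.0107 F [-0.7  1.1  0.5]
  turn w [-0.0026 -0.0015  0.006 ] | then shift xyz in turned frame [0.025  0.0068 0.0008] | in current frame [0.0249 0.0069 0.0009]
```

Call:
{"op": "arm_command", "data": {
  "increments": [
    {"x":0.007,"y":0.007,"z":0.001,"wx":-0.003,"wy":-0.001,"wz":0.006},
    {"x":0.008,"y":0,"z":0,"wx":0,"wy":0,"wz":0},
    {"x":0,"y":0,"z":0,"wx":0,"wy":0,"wz":0}
  ]
}}

```text
t: 22.0
ee_pos: [0.6571, -0.0985, -0.0147]
ee_rot: [1.731, 1.57, 0.377]
wrist_force: [-0.2, -0.4, 0.5]
finger_gap: 0.0113
```

```bash
python3 -c "
from h import *
go(.657,-.098,-.0255,12.4)
"
```

```text
t 22.00 pos [ 0.6571 -0.0985 -0.0147] jaw 12.4 q7 0.59 gap 0.0113 F [-0.2 -0.4  0.5]
  turn w [ 0.     -0.0002 -0.001 ] | then shift xyz in turned frame [ 0.0108  0.     -0.0006] | in current frame [ 0.0108 -0.     -0.0006]
```

Call:
{"op": "arm_command", "data": {
  "increments": [
    {"x":0.005,"y":0,"z":-0.0005,"wx":0,"wy":0,"wz":0},
    {"x":0.004,"y":0,"z":0,"wx":0,"wy":0,"wz":0},
    {"x":0,"y":0,"z":0,"wx":0,"wy":0,"wz":0}
  ]
}}

```text
t: 22.3
ee_pos: [0.6577, -0.0982, -0.0231]
ee_rot: [1.423, 1.568, 0.069]
wrist_force: [0.3, -0.0, 0.0]
finger_gap: 0.0109
```

Call:
{"op": "arm_command", "data": {
  "increments": [
    {"x":0.001,"y":0,"z":0,"wx":0,"wy":0,"wz":0},
    {"x":0,"y":0,"z":0,"wx":0,"wy":0,"wz":0}
  ]
}}

```text
t: 22.5
ee_pos: [0.6578, -0.0982, -0.024]
ee_rot: [1.384, 1.568, 0.03]
wrist_force: [-0.6, -0.1, -0.9]
finger_gap: 0.0109
```

```bash
python3 -c "
from h import *
go(.657,-.098,-.0259,12.4)
"
```

```text
t 22.50 pos [ 0.6578 -0.0982 -0.024 ] jaw 12.4 q7 0.60 gap 0.0109 F [-0.6 -0.1 -0.9]
  turn w [-0.      0.0006 -0.003 ] | then shift xyz in turned frame [ 0.0019 -0.0008 -0.0004] | in current frame [ 0.0019 -0.0008 -0.0004]
```

Call:
{"op": "arm_command", "data": {
  "increments": [
    {"x":0.0018,"y":-0.0005,"z":0,"wx":0,"wy":0,"wz":-0.003},
    {"x":0,"y":0,"z":0,"wx":0,"wy":0,"wz":0}
  ]
}}

```text
t: 22.7
ee_pos: [0.6575, -0.0984, -0.0256]
ee_rot: [0.224, 1.57, -1.131]
wrist_force: [0.2, -0.2, -1.0]
finger_gap: 0.0108
```

Call:
{"op": "arm_command", "data": {
  "increments": [
    {"x":0,"y":0,"z":0,"wx":0,"wy":0,"wz":0},
    {"x":0,"y":0,"z":0,"wx":0,"wy":0,"wz":0},
    {"x":0,"y":0,"z":0,"wx":0,"wy":0,"wz":0},
    {"x":-0.03,"y":0,"z":0,"wx":0,"wy":0,"wz":0},
    {"x":-0.045,"y":0,"z":0,"wx":0,"wy":0,"wz":0},
    {"x":-0.045,"y":0,"z":0,"wx":0,"wy":0,"wz":0},
    {"x":-0.045,"y":0,"z":0,"wx":0,"wy":0,"wz":0},
    {"x":0,"y":0,"z":0,"wx":0,"wy":0,"wz":0}
  ],
  "hand": 0.04
}}

```text
t: 23.5
ee_pos: [0.6565, -0.0985, 0.144]
ee_rot: [-1.536, 1.567, -2.891]
wrist_force: [1.6, 0.5, 0.4]
finger_gap: 0.0404
```

```bash
python3 -c "
from h import *
f,h=snap('w15')
print('board',blob(f,(h[...,0]<27)&(h[...,1]>70),.006,(.655,-.1),.07)[:2])
print('pen+bar dark',blob(f,(h[...,2]<75),.012,(.655,-.1),.07))
m=(h[...,1]<60)&(h[...,2]<85)
print('pen+bar',blob(f,m,.012,(.655,-.1),.07))
for y in (-.05,-.08,-.13):
  a,b=proj(f,[.657-.22*(y+.098),y,.006]).astype(int)[0];print(b,a,h[b,a-28:a+29:2,2].tolist())
go(.43,-.295,.12,0)
"
```

```text
board [(0.6579, -0.0968, 148.4, 44.0, -77.8, 4438)]
pen+bar dark [(0.6503, -0.065, 71.2, 12.2, -77.3, 734), (0.6661, -0.1339, 62.4, 11.9, -77.9, 610)]
pen+bar [(0.6509, -0.0658, 71.3, 11.3, -77.3, 680), (0.6658, -0.1345, 61.5, 11.4, -78.4, 520)]
129 278 [124, 124, 120, 103, 111, 119, 118, 119, 121, 122, 112, 78, 43, 54, 59, 61, 60, 52, 44, 106, 130, 131, 129, 130, 129, 126, 119, 116, 124]
162 278 [123, 121, 121, 106, 105, 120, 121, 121, 122, 124, 122, 86, 47, 53, 60, 60, 61, 50, 51, 117, 131, 131, 130, 129, 127, 123, 117, 119, 122]
213 278 [148, 151, 152, 149, 157, 190, 192, 192, 194, 193, 188, 149, 53, 38, 44, 36, 31, 28, 65, 126, 181, 196, 195, 194, 193, 175, 126, 129, 178]
t 23.55 pos [ 0.6551 -0.0979  0.1411] jaw 12.4 q7 0.53 gap 0.0401 F [-0.2  0.7 -0.9]
  turn w [ 0.2161 -0.0007  0.0069] | then shift xyz in turned frame [ 0.0211 -0.2251  0.1971] | in current frame [ 0.0226 -0.262   0.1443]
```

The pen measures (0.6577,−0.0973), board (0.6579,−0.0968), axes within 1°. The square is next.

```bash
python3 -c "
from h import *
go(.41,-.31,.13,-8)
"
```

```text
t 23.55 pos [ 0.6551 -0.0979  0.1411] jaw 12.4 q7 0.53 gap 0.0401 F [-0.2  0.7 -0.9]
  turn w [ 3.557e-01 -2.000e-04  7.000e-03] | then shift xyz in turned frame [ 0.0111 -0.2132  0.2442] | in current frame [ 0.0128 -0.2848  0.1547]
```

Call:
{"op": "arm_command", "data": {
  "increments": [
    {"x":0,"y":-0.02,"z":0.012,"wx":0.09,"wy":0,"wz":0.007},
    {"x":0,"y":-0.034,"z":0.025,"wx":0.09,"wy":0,"wz":0},
    {"x":0,"y":-0.032,"z":0.03,"wx":0.09,"wy":0,"wz":0},
    {"x":0,"y":-0.03,"z":0.033,"wx":0.085,"wy":0,"wz":0},
    {"x":0,"y":-0.03,"z":0.034,"wx":0,"wy":0,"wz":0},
    {"x":0,"y":-0.03,"z":0.034,"wx":0,"wy":0,"wz":0},
    {"x":0,"y":-0.03,"z":0.034,"wx":0,"wy":0,"wz":0},
    {"x":0,"y":-0.02,"z":0.022,"wx":0,"wy":0,"wz":0},
    {"x":0,"y":0,"z":0,"wx":0,"wy":0,"wz":0}
  ],
  "hand": 0.0854
}}

```text
t: 24.45
ee_pos: [0.4048, -0.3133, 0.1313]
ee_rot: [-1.969, 1.559, 2.595]
wrist_force: [-0.3, -0.3, 0.1]
finger_gap: 0.0856
```

```bash
python3 -c "
from h import *
go(.43,-.295,.02,-8)
f,h=snap('w16')
print('stock',blob(f,((h[...,0]<15)|(h[...,0]>170))&(h[...,1]>80)&(h[...,2]<130),.014,(.43,-.3),.06))
P=proj(f,[[.434,-.294,.014],[.37,-.28,.007],[.31,-.27,.007]]);print(P.round())
for a,b in P.astype(int): print(h[b-2:b+3,a].tolist(), h[b-30:b+31:5,a,1].tolist(),h[b-30:b+31:5,a,2].tolist())
"
```

```text
t 24.45 pos [ 0.4048 -0.3133  0.1313] jaw -8.5 q7 0.73 gap 0.0856 F [-0.3 -0.3  0.1]
  turn w [-0.0095 -0.0047  0.011 ] | then shift xyz in turned frame [ 0.1113  0.0225 -0.0216] | in current frame [ 0.1112  0.0235 -0.0213]
stock [(0.4329, -0.2943, 73.3, 27.6, 89.7, 1888)]
[[309. 162.]
 [236. 156.]
 [169. 155.]]
[[8, 104, 81], [7, 100, 79], [8, 107, 81], [8, 104, 81], [9, 113, 79]] [116, 115, 119, 110, 111, 96, 107, 107, 106, 126, 112, 107, 110] [68, 69, 71, 81, 78, 82, 81, 81, 77, 77, 75, 76, 74]
[[18, 27, 144], [19, 25, 143], [16, 27, 141], [20, 29, 133], [17, 41, 130]] [50, 28, 26, 27, 27, 26, 27, 57, 49, 43, 43, 46, 44] [152, 136, 147, 151, 149, 148, 141, 143, 161, 161, 161, 161, 161]
[[19, 26, 156], [15, 26, 155], [15, 27, 152], [15, 27, 150], [18, 26, 148]] [38, 42, 45, 32, 21, 24, 27, 28, 27, 48, 44, 43, 43] [160, 159, 154, 134, 161, 160, 152, 145, 140, 153, 162, 160, 159]
```

```bash
python3 -c "
from h import *
f=np.load('pics/w16.npy',allow_pickle=True).item();h=cv2.cvtColor(f['img'],cv2.COLOR_RGB2HSV)
m=((h[...,1]<34)&(h[...,2]>120)&(h[...,2]<185))
print('blade',blob(f,m,.007,(.36,-.27),.05))
go(.4329,-.2943,.02,0)
cv2.imwrite('pics/w16c.png',f['img'][60:330,120:420,::-1])
"
```

```text
blade [(0.3574, -0.269, 114.7, 24.3, -0.4, 2595)]
t 24.50 pos [ 0.4063 -0.3119  0.1311] jaw -8.4 q7 0.73 gap 0.0852 F [-0.1 -0.3 -0.1]
  turn w [-0.1475 -0.0063  0.0103] | then shift xyz in turned frame [ 0.1111  0.0266 -0.0176] | in current frame [ 0.111   0.0249 -0.0207]
```

View pics/w16c.png

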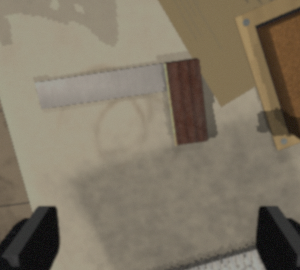

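The crop shows the stock at (187,100) and the blade running left to (38,95). The fits agree: yaw 179.6°, stock centre (0.4325,−0.294), blade centre (0.3574,−0.269). Gripping the stock slightly away from the blade.

Call:
{"op": "arm_command", "data": {
  "increments": [
    {"x":0.03,"y":0.009,"z":-0.006,"wx":-0.074,"wy":-0.006,"wz":0.01},
    {"x":0.035,"y":0.009,"z":-0.005,"wx":-0.074,"wy":0,"wz":0},
    {"x":0.03,"y":0.008,"z":-0.003,"wx":0,"wy":0,"wz":0},
    {"x":0,"y":0,"z":0,"wx":0,"wy":0,"wz":0}
  ],
  "hand": 0.055
}}

```text
t: 24.9
ee_pos: [0.4373, -0.2961, 0.0317]
ee_rot: [2.307, 1.569, 0.746]
wrist_force: [-0.8, -0.1, -0.0]
finger_gap: 0.055
```

```bash
python3 -c "
from h import *
go(.4325,-.298,-.02,-.4)
"
```

```text
t 24.90 pos [ 0.4373 -0.2961  0.0317] jaw 0.6 q7 0.89 gap 0.0550 F [-0.8 -0.1 -0. ]
  turn w [ 0.017  -0.0015 -0.0016] | then shift xyz in turned frame [ 0.0517 -0.0048  0.002 ] | in current frame [ 0.0517 -0.0049  0.002 ]
```

Call:
{"op": "arm_command", "data": {
  "increments": [
    {"x":0.02,"y":-0.0048,"z":0.002,"wx":0.017,"wy":-0.001,"wz":-0.001},
    {"x":0.02,"y":0,"z":0,"wx":0,"wy":0,"wz":0},
    {"x":0.008,"y":0,"z":0,"wx":0,"wy":0,"wz":0},
    {"x":0,"y":0,"z":0,"wx":0,"wy":0,"wz":0}
  ]
}}

```text
t: 25.3
ee_pos: [0.4347, -0.2961, -0.0161]
ee_rot: [2.837, 1.569, 1.262]
wrist_force: [0.3, 1.5, -0.1]
finger_gap: 0.0547
```

```bash
python3 -c "
from h import *
go(.4325,-.298,-.03,-.4)
"
```

```text
t 25.30 pos [ 0.4347 -0.2961 -0.0161] jaw -0.2 q7 0.92 gap 0.0547 F [ 0.3  1.5 -0.1]
  turn w [ 0.0029 -0.0014 -0.0005] | then shift xyz in turned frame [ 0.0139 -0.0022  0.0019] | in current frame [ 0.0139 -0.0022  0.0019]
```

Call:
{"op": "arm_command", "data": {
  "increments": [
    {"x":0.008,"y":-0.0022,"z":0.002,"wx":0.003,"wy":-0.001,"wz":0},
    {"x":0.004,"y":0,"z":0,"wx":0,"wy":0,"wz":0},
    {"x":0,"y":0,"z":0,"wx":0,"wy":0,"wz":0}
  ]
}}

```text
t: 25.6
ee_pos: [0.4338, -0.2988, -0.0266]
ee_rot: [1.253, 1.567, -0.325]
wrist_force: [-0.2, -0.1, 0.3]
finger_gap: 0.0551
```

Call:
{"op": "arm_command", "data": {
  "increments": [
    {"x":0.002,"y":0,"z":0,"wx":0,"wy":0,"wz":0},
    {"x":0,"y":0,"z":0,"wx":0,"wy":0,"wz":0}
  ]
}}

```text
t: 25.8
ee_pos: [0.4342, -0.2992, -0.028]
ee_rot: [1.212, 1.566, -0.366]
wrist_force: [-0.3, 0.2, 0.8]
finger_gap: 0.055
```

```bash
python3 -c "
from h import *
go(.4325,-.298,-.03,-.4)
"
```

```text
t 25.80 pos [ 0.4342 -0.2992 -0.028 ] jaw -0.4 q7 0.93 gap 0.0550 F [-0.3  0.2  0.8]
  turn w [-0.0001  0.0016 -0.0042] | then shift xyz in turned frame [ 0.002  -0.0017 -0.0011] | in current frame [ 0.002  -0.0017 -0.0011]
```

Call:
{"op": "arm_command", "data": {
  "increments": [
    {"x":0.002,"y":-0.0017,"z":-0.001,"wx":0,"wy":0.001,"wz":-0.004},
    {"x":0,"y":0,"z":0,"wx":0,"wy":0,"wz":0}
  ]
}}

```text
t: 26.0
ee_pos: [0.4326, -0.2982, -0.0298]
ee_rot: [0.531, 1.57, -1.047]
wrist_force: [-0.2, 0.2, -0.5]
finger_gap: 0.0552
```

Call:
{"op": "arm_command", "data": {
  "increments": [
    {"x":0,"y":0,"z":0,"wx":0,"wy":0,"wz":0},
    {"x":0,"y":0,"z":0,"wx":0,"wy":0,"wz":0},
    {"x":0,"y":0,"z":0,"wx":0,"wy":0,"wz":0},
    {"x":0,"y":0,"z":0,"wx":0,"wy":0,"wz":0}
  ],
  "hand": 0.02,
  "grip_force": 70
}}

```text
t: 26.4
ee_pos: [0.4325, -0.2982, -0.0293]
ee_rot: [0.802, 1.57, -0.776]
wrist_force: [0.2, 0.1, -1.1]
finger_gap: 0.0268
```

```bash
python3 -c "
from h import *
go(.627,.335,.12,15)
"
```

```text
t 26.40 pos [ 0.4325 -0.2982 -0.0293] jaw -0.4 q7 0.93 gap 0.0268 F [ 0.2  0.1 -1.1]
  turn w [-0.269   0.0007 -0.0006] | then shift xyz in turned frame [-0.1493  0.3517 -0.5612] | in current frame [-0.1496  0.19   -0.6344]
```

Call:
{"op": "arm_command", "data": {
  "increments": [
    {"x":0,"y":0,"z":0,"wx":0,"wy":0,"wz":0}
  ]
}}

```text
t: 26.5
ee_pos: [0.4326, -0.2982, -0.0293]
ee_rot: [0.789, 1.57, -0.789]
wrist_force: [-0.2, 0.8, -0.9]
finger_gap: 0.0271
```

Call:
{"op": "arm_command", "data": {
  "increments": [
    {"x":-0.015,"y":0,"z":0,"wx":0,"wy":0,"wz":0},
    {"x":-0.015,"y":0,"z":0,"wx":0,"wy":0,"wz":0},
    {"x":0,"y":0,"z":0,"wx":0,"wy":0,"wz":0}
  ]
}}

```text
t: 26.8
ee_pos: [0.432, -0.2978, 0.0006]
ee_rot: [-1.693, 1.57, 3.012]
wrist_force: [0.5, -0.6, -1.3]
finger_gap: 0.027
```

```bash
python3 -c "
from h import *
f,h=snap('w17')
m=((h[...,1]<34)&(h[...,2]>110)&(h[...,2]<190))
s=sense();print(s['ee_pos'],s['finger_gap'],s['wrist_force'],s['ft_torque'])
z=s['ee_pos'][2]+.0293
print('blade on table',blob(f,m,.007,(.36,-.27),.05)[:2]);print('blade lifted',blob(f,m,z+.007,(.36,-.27),.06)[:2])
"
```

```text
[ 4.31695448e-01 -2.97512245e-01 -1.59957547e-04] 0.02713460500997349 [ 0.70764694  0.32582588 -1.13462818] [ 0.02853862  0.02288841 -0.01604954]
blade on table [(0.3448, -0.2778, 133.4, 29.0, -0.5, 3664)]
blade lifted [(0.3594, -0.2685, 111.1, 24.2, -0.5, 2542)]
```

The square is lifted: the blade fits at the raised height with the right width. Carrying it towards its board, stopping short to measure the L.

Call:
{"op": "arm_command", "data": {
  "increments": [
    {"x":-0.035,"y":0,"z":0,"wx":-0.09,"wy":0,"wz":0},
    {"x":-0.035,"y":0,"z":0,"wx":-0.09,"wy":0,"wz":0},
    {"x":-0.035,"y":0,"z":0,"wx":-0.09,"wy":0,"wz":0},
    {"x":-0.01,"y":0.015,"z":-0.022,"wx":0,"wy":0,"wz":0},
    {"x":0,"y":0.025,"z":-0.036,"wx":0,"wy":0,"wz":0},
    {"x":0,"y":0.025,"z":-0.036,"wx":0,"wy":0,"wz":0},
    {"x":0,"y":0.025,"z":-0.036,"wx":0,"wy":0,"wz":0},
    {"x":0,"y":0.025,"z":-0.036,"wx":0,"wy":0,"wz":0},
    {"x":0,"y":0.025,"z":-0.036,"wx":0,"wy":0,"wz":0},
    {"x":0,"y":0.025,"z":-0.036,"wx":0,"wy":0,"wz":0},
    {"x":0,"y":0.025,"z":-0.036,"wx":0,"wy":0,"wz":0},
    {"x":0,"y":0.025,"z":-0.036,"wx":0,"wy":0,"wz":0},
    {"x":0,"y":0.025,"z":-0.036,"wx":0,"wy":0,"wz":0},
    {"x":0,"y":0.025,"z":-0.036,"wx":0,"wy":0,"wz":0},
    {"x":0,"y":0.025,"z":-0.036,"wx":0,"wy":0,"wz":0},
    {"x":0,"y":0.025,"z":-0.036,"wx":0,"wy":0,"wz":0},
    {"x":0,"y":0.02,"z":-0.02,"wx":0,"wy":0,"wz":0},
    {"x":0,"y":0,"z":0,"wx":0,"wy":0,"wz":0}
  ]
}}

```text
t: 28.65
ee_pos: [0.6291, 0.2739, 0.0991]
ee_rot: [-1.986, 1.554, 3.0]
wrist_force: [-0.1, -0.3, -1.6]
finger_gap: 0.027
```

```bash
python3 -c "
from h import *
go(.627,.335,.12,15)
f,h=snap('w18')
s=sense();print(s['finger_gap'],s['wrist_force'].round(1))
print('dark',blob(f,h[...,2]<62,.006,(.58,.33),.1))
print('board',blob(f,(h[...,0]<27)&(h[...,1]>72),.006,(.57,.32),.12)[:2])
print(proj(f,[[.57,.32,.006],[.627,.335,.006]]).round())
"
```

```text
t 28.65 pos [0.6291 0.2739 0.0991] jaw 15.7 q7 0.04 gap 0.0270 F [-0.1 -0.3 -1.6]
  turn w [ 0.0117 -0.0066  0.0153] | then shift xyz in turned frame [-0.0209  0.0137 -0.0595] | in current frame [-0.0207  0.0141 -0.0595]
0.027082026509134157 [-0.7 -0.1 -1.5]
dark [(0.5751, 0.3232, 142.6, 75.2, 18.8, 4520), (0.6245, 0.2826, 51.6, 3.4, 15.8, 159)]
board [(0.5734, 0.3229, 166.4, 97.0, 18.6, 15896), (0.5463, 0.3712, 5.6, 5.2, -77.7, 26)]
[[223. 121.]
 [298. 122.]]
```

The whole board is visible: centre (0.5735,0.323), 166x97 mm, yaw 198.6°. The stock end is at +x, matching the square. TCP target is (0.6307,0.3379), jaw 18.6°.

```bash
python3 -c "
from h import *
go(.6307,.3379,.03,18.6)
"
```

```text
t 28.70 pos [0.6282 0.2719 0.0989] jaw 15.6 q7 0.04 gap 0.0271 F [-0.7 -0.1 -1.5]
  turn w [-0.0523 -0.0062  0.0168] | then shift xyz in turned frame [ 0.0689  0.0234 -0.0617] | in current frame [ 0.0689  0.0213 -0.0625]
```

Call:
{"op": "arm_command", "data": {
  "increments": [
    {"x":0.01,"y":0.011,"z":-0.031,"wx":-0.052,"wy":-0.006,"wz":0.016},
    {"x":0.02,"y":0.012,"z":-0.031,"wx":0,"wy":0,"wz":0},
    {"x":0.035,"y":0,"z":0,"wx":0,"wy":0,"wz":0},
    {"x":0,"y":0,"z":0,"wx":0,"wy":0,"wz":0}
  ]
}}

```text
t: 29.1
ee_pos: [0.6317, 0.333, 0.0295]
ee_rot: [-0.858, 1.566, -2.109]
wrist_force: [-0.5, -1.1, -1.5]
finger_gap: 0.0267
```

```bash
python3 -c "
from h import *
go(.6307,.3379,-.0233,18.6)
"
```

```text
t 29.10 pos [0.6317 0.333  0.0295] jaw 18.3 q7 0.02 gap 0.0267 F [-0.5 -1.1 -1.5]
  turn w [-0.0044  0.0029  0.0033] | then shift xyz in turned frame [ 0.0528  0.0007 -0.0049] | in current frame [ 0.0528  0.0008 -0.0051]
```

Call:
{"op": "arm_command", "data": {
  "increments": [
    {"x":0.018,"y":0.001,"z":-0.005,"wx":-0.004,"wy":0.003,"wz":0.003},
    {"x":0.018,"y":0,"z":0,"wx":0,"wy":0,"wz":0},
    {"x":0.006,"y":0,"z":0,"wx":0,"wy":0,"wz":0},
    {"x":0,"y":0,"z":0,"wx":0,"wy":0,"wz":0}
  ]
}}

```text
t: 29.5
ee_pos: [0.6329, 0.3321, -0.0102]
ee_rot: [0.169, 1.569, -1.084]
wrist_force: [-0.5, 0.0, -0.3]
finger_gap: 0.0271
```

```bash
python3 -c "
from h import *
go(.6307,.3379,-.0233,18.6)
"
```

```text
t 29.50 pos [ 0.6329  0.3321 -0.0102] jaw 18.2 q7 0.03 gap 0.0271 F [-0.5  0.  -0.3]
  turn w [-0.0064  0.002  -0.0003] | then shift xyz in turned frame [ 0.0131 -0.0003 -0.0062] | in current frame [ 0.0131 -0.0003 -0.0062]
```

Call:
{"op": "arm_command", "data": {
  "increments": [
    {"x":0.004,"y":0,"z":-0.0062,"wx":-0.006,"wy":0.002,"wz":0},
    {"x":0.003,"y":0,"z":0,"wx":0,"wy":0,"wz":0},
    {"x":0,"y":0,"z":0,"wx":0,"wy":0,"wz":0}
  ]
}}

```text
t: 29.8
ee_pos: [0.6329, 0.3374, -0.0141]
ee_rot: [1.65, 1.567, 0.401]
wrist_force: [-0.3, 0.3, -1.1]
finger_gap: 0.0268
```

```bash
python3 -c "
from h import *
go(.6307,.3379,-.0233,18.6)
"
```

```text
t 29.80 pos [ 0.6329  0.3374 -0.0141] jaw 18.5 q7 0.03 gap 0.0268 F [-0.3  0.3 -1.1]
  turn w [-0.0019 -0.0003 -0.004 ] | then shift xyz in turned frame [ 0.0092 -0.0019 -0.0011] | in current frame [ 0.0092 -0.002  -0.0011]
```

Call:
{"op": "arm_command", "data": {
  "increments": [
    {"x":0.004,"y":-0.002,"z":-0.001,"wx":-0.002,"wy":0,"wz":-0.004},
    {"x":0.003,"y":0,"z":0,"wx":0,"wy":0,"wz":0},
    {"x":0,"y":0,"z":0,"wx":0,"wy":0,"wz":0}
  ]
}}

```text
t: 30.1
ee_pos: [0.631, 0.3382, -0.0205]
ee_rot: [2.101, 1.569, 0.855]
wrist_force: [-1.2, 0.6, -1.6]
finger_gap: 0.0269
```

```bash
python3 -c "
from h import *
go(.6307,.3379,-.0233,18.6)
"
```

```text
t 30.10 pos [ 0.631   0.3382 -0.0205] jaw 18.6 q7 0.03 gap 0.0269 F [-1.2  0.6 -1.6]
  turn w [ 0.0006 -0.0007 -0.0012] | then shift xyz in turned frame [ 0.0028 -0.0004  0.0002] | in current frame [ 0.0028 -0.0004  0.0002]
```

Call:
{"op": "arm_command", "data": {
  "increments": [
    {"x":0.0026,"y":-0.0004,"z":0,"wx":0,"wy":0,"wz":-0.001},
    {"x":0,"y":0,"z":0,"wx":0,"wy":0,"wz":0}
  ]
}}

```text
t: 30.3
ee_pos: [0.6309, 0.3382, -0.0231]
ee_rot: [2.394, 1.57, 1.148]
wrist_force: [-0.4, -0.0, -0.9]
finger_gap: 0.0269
```

```bash
python3 -c "
from h import *
go(.6307,.3379,-.0233,18.6)
"
```

```text
t 30.30 pos [ 0.6309  0.3382 -0.0231] jaw 18.6 q7 0.03 gap 0.0269 F [-0.4 -0.  -0.9]
  turn w [ 0.0006 -0.0007 -0.0007] | then shift xyz in turned frame [ 0.0002 -0.0002  0.0002] | in current frame [ 0.0002 -0.0002  0.0002]
```

Release: open to 50 mm, then rise and look.

Call:
{"op": "arm_command", "data": {
  "increments": [
    {"x":0.0005,"y":0,"z":0,"wx":0,"wy":0,"wz":0},
    {"x":0,"y":0,"z":0,"wx":0,"wy":0,"wz":0},
    {"x":0,"y":0,"z":0,"wx":0,"wy":0,"wz":0},
    {"x":0,"y":0,"z":0,"wx":0,"wy":0,"wz":0},
    {"x":-0.02,"y":0,"z":0,"wx":0,"wy":0,"wz":0},
    {"x":-0.04,"y":0,"z":0,"wx":0,"wy":0,"wz":0},
    {"x":-0.045,"y":0,"z":0,"wx":0,"wy":0,"wz":0},
    {"x":-0.045,"y":0,"z":0,"wx":0,"wy":0,"wz":0},
    {"x":0,"y":-0.03,"z":0.02,"wx":0,"wy":0,"wz":0},
    {"x":0,"y":-0.03,"z":0.02,"wx":0,"wy":0,"wz":0},
    {"x":0,"y":0,"z":0,"wx":0,"wy":0,"wz":0}
  ],
  "hand": 0.05
}}

```text
t: 31.4
ee_pos: [0.5862, 0.2797, 0.1323]
ee_rot: [1.727, 1.569, 0.483]
wrist_force: [-0.2, -0.5, -0.6]
finger_gap: 0.0502
```

```bash
python3 -c "
from h import *
go(.6307,.3379,.12,18.6)
f,h=snap('w19')
wood=((h[...,0]<15)|(h[...,0]>170))&(h[...,1]>80)&(h[...,2]<130)
print('stock',blob(f,wood,.020,(.63,.338),.06))
m=((h[...,1]<40)&(h[...,2]>100))
print('blade',blob(f,m,.013,(.56,.34),.05)[:3])
a=np.radians(198.6);R=np.array([[np.cos(a),-np.sin(a)],[np.sin(a),np.cos(a)]]);o=np.array([.5735,.323])
print('want stock',o+R@[-.059,0],'blade mid',o+R@[.015,-.025],'ang',18.6)
print('board+ ',blob(f,(h[...,0]<27)&(h[...,1]>72),.006,(.57,.32),.12)[:2])
b=top(f,.008,.45,.69,.22,.43,2400)
g=grab_frame('scene');c=cv2.resize(g['img'][120:320,130:470,::-1],(504,296))
b=cv2.resize(b,(int(b.shape[1]*296/b.shape[0]),296))
cv2.imwrite('pics/final.png',np.hstack([b,c])); print(b.shape)
"
```

```text
t 31.40 pos [0.5862 0.2797 0.1323] jaw 18.7 q7 0.04 gap 0.0502 F [-0.2 -0.5 -0.6]
  turn w [ 0.0014 -0.0002 -0.0015] | then shift xyz in turned frame [ 0.0123  0.0608 -0.041 ] | in current frame [ 0.0124  0.0608 -0.0409]
stock [(0.6295, 0.3413, 73.2, 27.8, -71.5, 1915)]
blade [(0.5503, 0.3409, 116.4, 23.7, 18.6, 2732)]
want stock [0.62941834 0.3418186 ] blade mid [0.55130949 0.34190982] ang 18.6
board+  [(0.5728, 0.323, 166.7, 96.4, 18.6, 15940), (0.6029, 0.2477, 10.6, 10.2, 18.6, 90)]
(296, 259, 3)
```

The square measures within about 1 mm of its L and the arm is clear, so I'm handing in.

```bash
python3 -c "
from workcell import close_job
print(close_job())"
```

```text
the job is handed in; nothing more can be done
None
```

The sanding block, tub, felt pen and try square are each on their own board. I placed them in the order you named them, then opened the gripper and moved it clear. The job was handed in at about 31 s of the 106 s allowed.

Wrist-camera measurements taken right after each placing:

| Item | Measured | Target | Difference |
|---|---|---|---|
| Sanding block | (0.540, −0.280) | about (0.541, −0.282) | up to 2 mm, angle within about 0.3° |
| White tub | (0.6347, 0.1406), upright | (0.6348, 0.140) | under 1 mm |
| Felt pen | (0.6577, −0.0973) | (0.6579, −0.0968) | under 1 mm, axes within 1° |
| Try square | stock (0.6295, 0.3413), blade angle 18.6° | (0.6294, 0.3418), 18.6° | about 1 mm, blade on the blade side |

These checks failed or disagreed along the way:
- **Fingertip height:** the real fingertips stood roughly 25–35 mm behind the reported tool point. My first grips on the block and the pen closed above them. I went lower and the second grips held.
- **Tub force:** it took 24 N of contact at set-down; I eased off before letting go.
- **Square grip:** the gap read 27 mm on the 30 mm stock, but the square was held and lifted level.
- **Final picture:** it could not be viewed because the 16-picture limit was reached. The square's placing was therefore checked only by measurement, and I took no last look at all four together.

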